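Put the forge gauges away in their foam case

ROBOT

A 7-joint arm with a two-finger parallel gripper is mounted at the origin on the work surface. World frame = base frame: x ahead of the robot, y to its left, z up, the work surface at z = 0. Lengths are in m, angles in degrees, forces in N, time in s.
With the tool pointing down it reaches from about 0.4 to 0.925 m from the base axis. Payload 4.1 kg.
Tool frame: the origin (TCP) lies at the very end of the fingers, on their centre line; the grasp point (between the pads) lies 19 mm behind it; z points along the fingers, x is the direction in which the jaws open and shut, and the axes are right-handed (so a half turn about z gives the same grasp; the last joint's range is limited). The gripper opens to 85 mm and grips with 20 to 120 N. Pads are 22 mm wide; open, the fingers measure 114 mm over their backs; the gripper's body (76 mm by 85 mm) begins 54 mm behind the grasp point. The pads swing forward as they close: fully open they stand 13 mm farther back than shut.
Start: joints at [66.291, 22.827, 2.584, 88.041, -1.071, 69.15, -2.905], TCP at [0.201, -0.618, 0.2] pointing down, gripper open.
Joint ranges: [-161.44, 161.44], [-28.35, 127.94], [-78.24, 83.42], [0, 140.83], [-78.03, 258.03], [13.02, 114.36], [-168.23, 168.23]. Speed limits (degrees/s): [147.25, 147.25, 180, 180, 180, 180, 180].

INTERFACE

Orientations are given as a 3x3 rotation matrix whose columns are the frame's x, y, z axes.
In Python, from cell import manip, viewer, models gives the robot as it stands.
- The arm moves only by the tool drive_tool, never from a script. Its argument "series" is a list of rows, each a list of 7 numbers: the shift along the world's x, y, z scaled (see below), then the turn, a rotation vector about the world's x, y, z scaled (see below), then the finger opening in mm, from 0 to 85.4. A call has 1 to 20 rows; each row is the pose to reach, as a shift and turn from the pose commanded when the call began; what a row does not reach only later rows make up. The controller multiplies each number of a shift by 200 mm and each number of a turn by 30 degrees. A row lasts 1/10 s, in which the tool goes at most 50 mm and 8.59 degrees, less where a joint would pass 70% of its speed; a pose out of reach is approached as far as the arm can. A call with a number of a shift or a turn outside -1 to 1 is refused whole. A call with a gripper value outside its range is refused whole. The fingers move at their own pace and stop on an object; "newtons" is the grip in N (left out, the last holds). Time passes only in rows, so rows that repeat a pose let the fingers close. It gives the time, the measured TCP pose, the force and the opening at its end, in the units of the state.
- manip.get_state(): the state, without advancing time (a new reading comes with each control period).
- viewer.capture(name): name is "scene" or "top" or "wrist"; returns the picture (480x640x3 uint8, blue, green, red); there is no depth.
- viewer.camera_model(name): a dict with "fov_y" (degrees; the focal length in pixels is half the picture's height over the tangent of half this angle, whatever the lens; pixels are square), "cx", "cy" (the principal point, pixels), "position" and "rotation" of the camera in the world; the wrist camera has in their place "tool_from_camera" (4x4, takes a point from camera to tool coordinates, whose origin is the TCP and whose axes are the tool frame's). Camera axes: x right, y down, z forward; pixel columns grow to the right and rows downward; lengths in m; the calibration is good to about 2 mm. A picture is of the moment at which its call begins: read the wrist's pose just before it. camera_model takes no time and is no camera call.
- manip.job_done(): hands the job in, once; it reports no verdict.
Trained networks look in the newest picture that a camera, given by its name, has taken for a name from the list of things; names that differ only in an ending like _2 or _b are one class to them, and where a whole thing is asked for, a point or a joint stands for the part that bears it (a point fixed in the world has none). Each returns a list of dicts, best first, with "conf" (0 to 1); they miss things now and then, are a little off and sometimes report something else, mostly with a low value. They report only what shows in the picture. A call takes as long as a camera call. They do not tell look-alikes from the thing itself.
- models.search_frame(name, camera): "at" ([x, y, z] in m, in the coordinates of the camera as it stood for that picture, good to about 4 mm: the middle of the surface that is visible of it).
- models.pinpoint(name, camera): "at" ([x, y, z] in m, in the coordinates of the camera as it stood for that picture, good to about 4 mm: a listed point, or the origin of a listed thing).
The state is a dict: "clock": time; "qpos": joint angles; "qvel": joint speeds; "joint_efforts": joint torques, N m; "eef_pos": TCP position; "eef_rot": TCP orientation; "force": force on the tool from outside, world axes, zero at the start; "ft_torque": the same for the moment, N m; "gripper_width": finger opening in m.
Only numpy, scipy, OpenCV 4.12 (cv2) and the standard library are available. Lean on these libraries where they do the work, as an engineer would, in place of code of your own. Each camera call takes 0.05 s, during which the arm holds its last target.

TASK

Put away every forging gauge that is lying on the bench: press each one fully home, down to the floor of the foam cutout of its own shape, while the case's lid is open; cutouts without a gauge stay empty. When all are in, lower the lid gently until it is fully shut, without letting it slam, and leave the other things on the bench where they are.

Things in the scene. Friction and masses are not known exactly. Their poses are not given: they have to be found in the camera images.
- case: Low blue gauge case, fixed to the bench, 290 x 190 mm (its x, y), 30 mm high, filled to the rim with black foam with five yellow-floored cutouts; origin at the centre of its underside, x along the hinge side, y towards the hinge; yaw within 0.2 rad of the bench axes. A gauge that is home stands 6 mm proud of the foam.
- square: Bare aluminium L-shaped square gauge: in its own frame one leg spans x -32..32, y -32..-8 mm, the other x -32..-8, y -8..32 mm. Loose, 0.12 to 0.22 kg, 26 mm high, flat top; starts flat on the bench, or absent. Origin: centre of the underside of its bounding rectangle; z up. Goes in its own pocket with x and y along those of the case.
- tee: Green T-shaped gauge: crossbar x -33..33, y -32..-8 mm; stem x -12..12, y -8..32 mm. Loose, 0.12 to 0.22 kg, 26 mm high, flat top; starts flat on the bench, or absent. Origin: centre of the underside of its bounding rectangle; z up. Goes in its own pocket with x and y along those of the case.
- snap: Red C-shaped snap gauge: web x -29..29, y -27..-3 mm; two arms x -29..-11 and x 11..29, y -3..27 mm (22 mm gap between them). Loose, 0.12 to 0.22 kg, 26 mm high, flat top; starts flat on the bench, or absent. Origin: centre of the underside of its bounding rectangle; z up. Goes in its own pocket with x and y along those of the case.
- block: Yellow rectangular gauge block, x -32..32, y -16..16 mm. Loose, 0.12 to 0.22 kg, 26 mm high, flat top; starts flat on the bench, or absent. Origin: centre of the underside of its bounding rectangle; z up. Goes in its own pocket with x and y along those of the case (either way round).
- disc: Round brass plug gauge, 46 mm in diameter. Loose, 0.12 to 0.22 kg, 26 mm high, flat top; starts flat on the bench, or absent. Origin: centre of the underside of its bounding rectangle; z up. Goes in its own pocket with x and y along those of the case (any turn will do).
- lid (a joint): Lid angle, rad: 0 shut, 2.0 fully open (leaning back); starts at 1.7 to 2.0. A blue shell 290 x 190 mm with 14.5 mm rims, outer face 18 mm above its rim plane, no handle: push it over by its outer face. The hinge is stiff: it stays where it is left and takes 3 to 7 N at its free edge. Shut, it clears gauges that are home by 8 mm.
- lid_hinge (a point): Middle of the hinge line: 30.5 mm above the bench, 95 mm from the case origin along the case's y. Axes turn with the lid: in them the panel spans y 0 to -190 mm (free edge), x -145..145, and its outer face is z = 18 mm; at joint 0 they are those of the case, and opening lifts the free edge.
- lid_edge (a point): Point on the lid's outer face, 25 mm from the free edge, midway along it; moves with the lid.
- pocket_square (a point): Centre of the floor of the foam pocket cut to the outline of the square gauge (L) with 2 mm to spare all round; 20 mm deep: floor 10 mm, foam top 30 mm above the bench. Two springy cheeks on its opposite x walls narrow it downwards: a gauge laid in stops about half way and must be pressed on top with 8 to 18 N to reach the floor, and then stays. Axes as the case. At x -94, y -42 mm in the case.
- pocket_tee (a point): Centre of the floor of the foam pocket cut to the outline of the T gauge with 2 mm to spare all round; 20 mm deep: floor 10 mm, foam top 30 mm above the bench. Two springy cheeks on its opposite x walls narrow it downwards: a gauge laid in stops about half way and must be pressed on top with 8 to 18 N to reach the floor, and then stays. Axes as the case. At x -6, y -42 mm in the case.
- pocket_snap (a point): Centre of the floor of the foam pocket cut to the outline of the snap gauge (C, with a foam tongue in its gap) with 2 mm to spare all round; 20 mm deep: floor 10 mm, foam top 30 mm above the bench. Two springy cheeks on its opposite x walls narrow it downwards: a gauge laid in stops about half way and must be pressed on top with 8 to 18 N to reach the floor, and then stays. Axes as the case. At x 84, y -42 mm in the case.
- pocket_block (a point): Centre of the floor of the foam pocket cut to the outline of the gauge block with 2 mm to spare all round; 20 mm deep: floor 10 mm, foam top 30 mm above the bench. Two springy cheeks on its opposite x walls narrow it downwards: a gauge laid in stops about half way and must be pressed on top with 8 to 18 N to reach the floor, and then stays. Axes as the case. At x -60, y 33 mm in the case.
- pocket_disc (a point): Centre of the floor of the foam pocket cut to the outline of the plug gauge (50 mm hole) with 2 mm to spare all round; 20 mm deep: floor 10 mm, foam top 30 mm above the bench. Two springy cheeks on its opposite x walls narrow it downwards: a gauge laid in stops about half way and must be pressed on top with 8 to 18 N to reach the floor, and then stays. Axes as the case. At x 50, y 33 mm in the case.
- hammer: Hammer lying at the far side of the bench; a bystander, not to be moved. Origin at its underside.
- wrench: Wrench lying behind the case; a bystander, not to be moved. Origin at its underside.
- mug: Blue mug, 76 mm wide, 90 mm high; a bystander, not to be moved. Origin at its underside.
- oilcan: Red oil can, 64 mm wide, 130 mm high; a bystander, not to be moved. Origin at its underside.
- barstub: Dark steel bar offcut standing on end among the gauges, 30 mm diameter, 35 mm high; a bystander, not to be moved. Origin at its underside.
- firebrick: Loose fire brick, 60 x 110 x 50 mm; a bystander, not to be moved. Origin at its underside.
Things that resemble listed ones, but are neither listed nor needed, are in the scene too. Leave any grey or turquoise look-alike of the block alone. Of the things that look like the tee, take the one that is farthest to the robot's right at the start.

How it is judged:
By the outcome, as a careful person would: the job done as asked, in the order asked, and still so for the second after the job is handed in, with the robot touching nothing.
Of square, tee, snap, block, disc only 3 to 5 are there at a start; the rules pass over those that are not, and their reading is None.
At some moment in a run one of square, tee, snap, block, disc may be knocked a few centimetres aside while the robot is not near it.
Once in a run the grip may slacken for a moment while it holds something.
It also fails if it takes over 210 s, if anything falls off the work surface, if the arm or the gripper's body presses on something with over 40 N, if the wrist force passes 120 N, or if a joint passes its speed limit or range.

## Working session

There is one attempt and no reset: what is moved stays moved. The work goes in short steps, Python scripts to look and compute and a tool call to move; the robot and the scene stay as the last step left them, time stands still between calls to the robot, and variables do not carry over. Pictures are saved under pics/ and viewed, and the job is handed in when it is done.

Besides the shell and the picture viewer there is one more tool, called after ">>>" as name(argument=value, ...), one argument or row to a line, values as JSON. drive_tool: Moves the arm, as the interface text tells. Shifts and turns lie within -1 to 1; 1 stands for 200 mm of shift or 30 degrees of turn. Its arguments: {"type":"object","properties":{"series":{"type":"array"},"newtons":{"type":"number"}},"required":["series"]}

```bash
ls -la; mkdir -p pics
python3 - <<'E'
from cell import manip, viewer, models
import cv2
s=manip.get_state();print({k:s[k] for k in('clock','eef_pos','eef_rot','force','gripper_width')})
for n in("scene","top","wrist"):
    cv2.imwrite(f"pics/{n}0.png",viewer.capture(n));print(n,viewer.camera_model(n))
E
```

```text
total 12
drwxr-xr-x  3 agent agent 4096 Dec  6 15:24 .
drwxr-xr-x 23 root  root  4096 Dec  6 15:24 ..
drwxr-xr-x  2 agent agent 4096 Dec  6 15:24 pics
{'clock': 0.0, 'eef_pos': array([ 0.20107491, -0.61737638,  0.19877113]), 'eef_rot': array([[ 3.09768031e-01, -9.50811868e-01, -7.47283654e-04],
       [-9.50810146e-01, -3.09768897e-01,  1.81545138e-03],
       [-1.95763795e-03,  1.48156080e-04, -9.99998073e-01]]), 'force': array([-0.42689443, -0.10426041, -0.11978356]), 'gripper_width': 0.08488516417072316}
scene {'fov_y': 45.02699407160143, 'cx': 321.6416094736157, 'cy': 225.3974495069684, 'position': array([1.00791521, 0.59818551, 1.06750026]), 'rotation': array([[-0.83678284,  0.41504705, -0.35711403],
       [ 0.54737276,  0.64998959, -0.52715899],
       [ 0.01332462, -0.63659208, -0.77108558]])}
top {'fov_y': 47.09842251596317, 'cx': 327.9322482812428, 'cy': 238.5337782123542, 'position': array([ 0.28052463, -0.10381256,  1.41185942]), 'rotation': array([[-0.00863896, -0.98006087,  0.19850958],
       [-0.99993686,  0.00704018, -0.0087583 ],
       [ 0.00718612, -0.19857271, -0.98005981]])}
wrist {'fov_y': 67.82191188153877, 'cx': 314.09894352663673, 'cy': 236.08016251812705, 'tool_from_camera': array([[ 9.99998830e-01, -9.67437456e-04, -1.18456977e-03,
        -7.99944349e-05],
       [ 1.29520533e-03,  9.47583751e-01,  3.19504864e-01,
        -8.27887464e-02],
       [ 8.13378090e-04, -3.19506025e-01,  9.47583895e-01,
        -1.74117198e-01],
       [ 0.00000000e+00,  0.00000000e+00,  0.00000000e+00,
         1.00000000e+00]])}
```

View pics/top0.png

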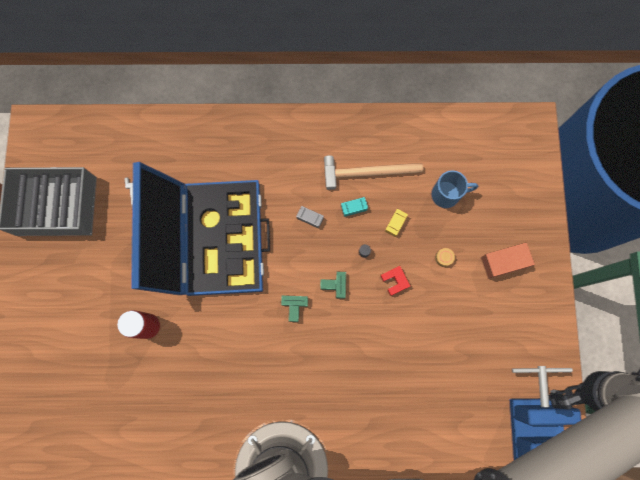

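View pics/scene0.png

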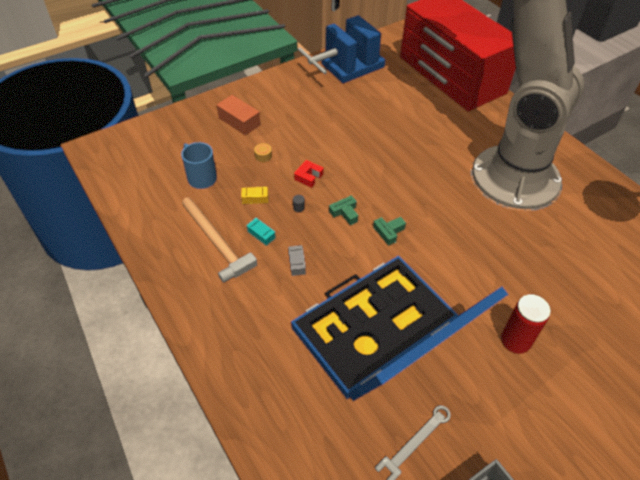

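View pics/wrist0.png

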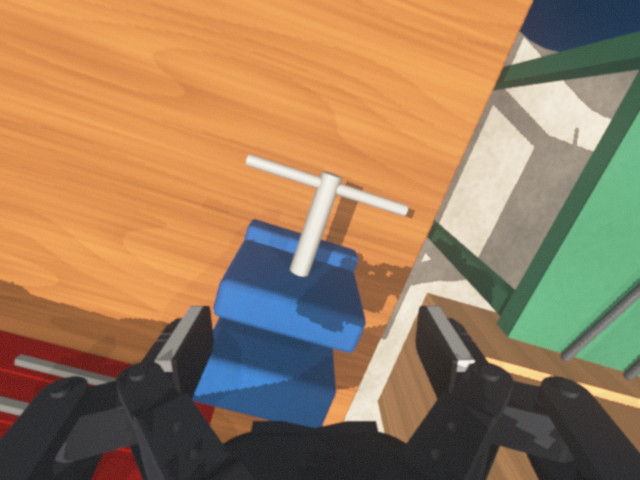

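```bash
cat > h.py <<'E'
from cell import manip, viewer, models
import cv2, numpy as np
def cam(n,s=None):
    m=viewer.camera_model(n); f=240/np.tan(np.radians(m['fov_y']/2))
    K=np.array([[f,0,m['cx']],[0,f,m['cy']],[0,0,1]])
    if 'position' in m: return K,np.array(m['rotation']),np.array(m['position'])
    s=s or manip.get_state(); T=np.array(m['tool_from_camera']);R=np.array(s['eef_rot'])
    return K,R@T[:3,:3],np.array(s['eef_pos'])+R@T[:3,3]
def shot(n,name=None):
    s=manip.get_state(); c=cam(n,s); im=viewer.capture(n)
    if name: cv2.imwrite(f'pics/{name}.png',im)
    return im,c
def ray(c,uv,z):
    K,R,p=c; uv=np.atleast_2d(uv).astype(float)
    d=(R@np.linalg.inv(K)@np.c_[uv,np.ones(len(uv))].T).T
    return p+d*((z-p[2])/d[:,2])[:,None]
def proj(c,X):
    K,R,p=c; q=(K@R.T@(np.atleast_2d(X)-p).T).T
    return q[:,:2]/q[:,2:]
def st():
    s=manip.get_state(); R=s['eef_rot']
    print('t',round(s['clock'],2),'tcp',np.round(s['eef_pos'],4),'xaxis',np.round(R[:,0],3),'yaw',round(float(np.degrees(np.arctan2(R[1,0],R[0,0]))),2),'F',np.round(s['force'],1),'w',round(s['gripper_width']*1000,1)); return s
E
python3 - <<'E'
from h import *
im,c=shot('top')
K,R,p=c
for n in['case','square','tee','snap','block','disc','lid','lid_edge','lid_hinge','pocket_square','pocket_tee','pocket_snap','pocket_block','pocket_disc','oilcan','barstub','wrench']:
    for d in models.pinpoint(n,'top')[:4]:
        w=p+R@np.array(d['at']); print(n,round(d['conf'],2),np.round(w,3),np.round(proj(c,w)[0]))
E
```

```text
case 0.74 [0.572 0.155 0.001] [224. 237.]
case 0.36 [0.507 0.186 0.007] [211. 261.]
square 0.3 [ 0.512 -0.415 -0.002] [443. 258.]
tee 0.81 [ 0.383 -0.03  -0.   ] [295. 309.]
snap 0.61 [ 0.457 -0.29  -0.   ] [395. 280.]
block 0.85 [ 0.606 -0.292 -0.003] [394. 224.]
block 0.62 [ 0.649 -0.186  0.004] [354. 207.]
block 0.57 [ 0.622 -0.068 -0.004] [309. 218.]
disc 0.7 [ 0.512 -0.414 -0.005] [442. 259.]Traceback (most recent call last):
  File "<stdin>", line 5, in <module>
ValueError: it knows: barstub, block, case, disc, firebrick, hammer, lid_edge, lid_hinge, mug, oilcan, pocket_block, pocket_disc, pocket_snap, pocket_square, pocket_tee, snap, square, tee, wrench
```

>>> drive_tool(
  series=[
    [0.6,0.7,0.25,0,0,0.85,85],
    [0.6,0.7,0.25,0,0,0.85,85],
    [0.6,0.7,0.25,0,0,0.85,85],
    [0.6,0.7,0.25,0,0,0.85,85],
  ],
)

```text
clock: 0.9
eef_pos: [0.3235, -0.4758, 0.2509]
eef_rot: [[0.692, -0.722, 0.002], [-0.722, -0.692, -0.0], [0.001, -0.001, -1.0]]
force: [0.5, -0.2, -0.3]
gripper_width: 0.0849
```

>>> drive_tool(
  series=[
    [0.6,0.7,0,0,0,0.85,85],
    [0.6,0.7,0,0,0,0.85,85],
    [0.6,0.7,0,0,0,0.85,85],
    [0.6,0.7,0,0,0,0.85,85],
  ],
)

```text
clock: 1.3
eef_pos: [0.4439, -0.3343, 0.2503]
eef_rot: [[0.936, -0.352, 0.002], [-0.352, -0.936, 0.001], [0.001, -0.001, -1.0]]
force: [0.0, -0.3, 0.7]
gripper_width: 0.0846
```

>>> drive_tool(
  series=[
    [0.4,0.6,0,0,0,0.7,85],
    [0.4,0.6,0,0,0,0.7,85],
    [0.4,0.6,0,0,0,0.7,85],
    [0.4,0.6,0,0,0,0.7,85],
    [0.4,0.6,0,0,0,0.7,85],
  ],
)

```text
clock: 1.8
eef_pos: [0.5218, -0.2171, 0.2499]
eef_rot: [[1.0, 0.003, 0.0], [0.003, -1.0, -0.0], [0.0, 0.0, -1.0]]
force: [-0.6, -0.3, -0.6]
gripper_width: 0.085
```

Run:
```python
from h import *
s=st(); print(np.round(s['qpos'],1)); im,c=shot('wrist','w1'); shot('top','t1')
```

```text
t 1.8 tcp [ 0.5218 -0.2171  0.2499] xaxis [1.    0.003 0.   ] yaw 0.18 F [-0.6 -0.3 -0.6] w 85.0
[ 37.7  13.2 -23.3  95.4   5.5  72.5  13.5]
```

View pics/w1.png

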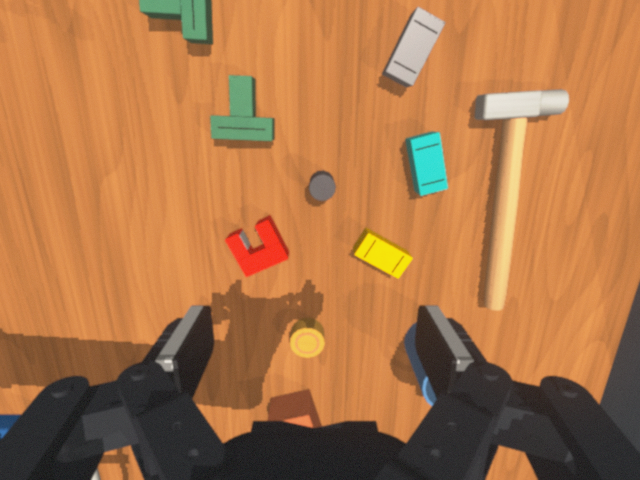

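```bash
cat > fit.py <<'E'
from h import *
from scipy.optimize import minimize
P={'square':[(-32,-32),(32,-32),(32,-8),(-8,-8),(-8,32),(-32,32)],
'tee':[(-33,-32),(33,-32),(33,-8),(12,-8),(12,32),(-12,32),(-12,-8),(-33,-8)],
'snap':[(-29,-27),(29,-27),(29,27),(11,27),(11,-3),(-11,-3),(-11,27),(-29,27)],
'block':[(-32,-16),(32,-16),(32,16),(-32,16)],
'disc':[(23*np.cos(a),23*np.sin(a)) for a in np.linspace(0,2*np.pi,40,endpoint=False)]}
P={k:np.array(v)/1000. for k,v in P.items()}
PO={'square':(-94,-42),'tee':(-6,-42),'snap':(84,-42),'block':(-60,33),'disc':(50,33)}
S=4
def fillp(m,q,o): cv2.fillPoly(m,[np.round(((q-o)*S+ (S-1)/2)*16).astype(np.int32)],1,shift=4)
def xf(poly,p,z):
    cs,sn=np.cos(p[2]),np.sin(p[2]); q=poly@np.array([[cs,sn],[-sn,cs]])+p[:2]
    return np.c_[q,np.full(len(q),z)]
def sil(c,poly,p,z0,z1,o,sh):
    m=np.zeros((sh[0]*S,sh[1]*S),np.uint8); a=proj(c,xf(poly,p,z0)); b=proj(c,xf(poly,p,z1))
    fillp(m,a,o);fillp(m,b,o)
    for i in range(len(a)):
        j=(i+1)%len(a)
        q=np.array([a[i],a[j],b[j],b[i]]);m2=np.zeros_like(m);fillp(m2,q,o);m|=m2
    return cv2.resize(m.astype(np.float32),(sh[1],sh[0]),interpolation=cv2.INTER_AREA)
def hsvmask(im,col):
    h=cv2.cvtColor(im,cv2.COLOR_BGR2HSV); H,Sa,V=[h[...,i].astype(int) for i in range(3)]
    if col=='red': return ((H<4)|(H>174))&(Sa>190)&(V>50)
    if col=='green': return (H>55)&(H<85)&(Sa>90)&(V>25)
    if col=='yellow': return (H>21)&(H<33)&(Sa>150)&(V>60)
    if col=='brass': return (H>15)&(H<24)&(Sa>130)&(V>60)
def fitg(im,c,name,p0,mask,z0=0.,z1=.026,r=60):
    u=proj(c,[p0[0],p0[1],z1])[0]; o=np.maximum(np.round(u-r),0).astype(int); e=np.minimum(o+2*r,[640,480])
    M=mask[o[1]:e[1],o[0]:e[0]].astype(np.float32); sh=M.shape
    def f(q):
        s=sil(c,P[name],(q[0],q[1],q[2]/10),z0,z1,o.astype(float),sh); return 1-np.minimum(s,M).sum()/np.maximum(s,M).sum()
    best=None
    for th in ([p0[2]] if len(p0)>2 else ([0] if name=='disc' else np.radians(np.arange(0,360,30)))):
        x0=np.array([p0[0],p0[1],th*10]); r_=minimize(f,x0,method='Nelder-Mead',options=dict(initial_simplex=x0+np.array([[0,0,0],[.008,0,0],[0,.008,0],[0,0,2 if name!='disc' else .01]]),xatol=2e-4,fatol=1e-4,maxiter=150))
        if best is None or r_.fun<best.fun: best=r_
    q=best.x; return np.array([q[0],q[1],q[2]/10]),best.fun
E
python3 - <<'E'
from fit import *
im=cv2.imread('pics/w1.png'); c=cam('wrist')
k=np.ones((3,3),np.uint8)
for n,uv,col in[('tee',(240,110),'green'),('snap',(258,246),'red'),('block',(383,255),'yellow')]:
    m=hsvmask(im,col)
    nb,l=cv2.connectedComponents(m.astype(np.uint8)); 
    lab=l[max(0,uv[1]-25):uv[1]+25,uv[0]-25:uv[0]+25]; lab=np.bincount(lab[lab>0]).argmax()
    m=cv2.morphologyEx((l==lab).astype(np.uint8),cv2.MORPH_CLOSE,k)
    p,f=fitg(im,c,n,ray(c,uv,.026)[0][:2],m)
    print(n,np.round(p*[1000,1000,57.2958],1),'resid',round(f,3),m.sum())
h=cv2.cvtColor(im,cv2.COLOR_BGR2HSV); print(h[340,300:315],h[340,330:340], h[260,375:380],h[240,280])
E
```

```text
tee [ 446.2 -137.2   28.9] resid 0.922 200
snap [ 451.1 -289.    21.9] resid 0.235 1691
block [ 605.2 -299.5  -31.6] resid 0.149 1433
[[ 22 168 242]
 [ 22 167 243]
 [ 22 169 243]
 [ 22 170 242]
 [ 22 167 243]
 [ 22 166 243]
 [ 22 169 242]
 [ 22 170 242]
 [ 22 170 243]
 [ 22 169 243]
 [ 22 171 243]
 [ 22 167 243]
 [ 22 167 243]
 [ 22 170 243]
 [ 21 170 242]] [[ 13 167 206]
 [ 13 169 205]
 [ 13 166 207]
 [ 13 167 212]
 [ 13 165 210]
 [ 13 162 208]
 [ 14 167 199]
 [ 13 163 192]
 [ 13 167 197]
 [ 14 170 200]] [[ 28 245 246]
 [ 28 245 246]
 [ 28 245 246]
 [ 28 245 246]
 [ 28 245 246]] [  3 206 172]
```

Run:
```python
from h import *
im=cv2.imread('pics/w1.png');h=cv2.cvtColor(im,cv2.COLOR_BGR2HSV)
for uv in[(241,95),(220,120),(262,138),(260,122),(241,80),(275,235),(236,245),(246,240),(250,256),(265,268),(273,240),(383,240),(365,245),(398,275),(305,328),(310,355),(300,315)]: print(uv,h[uv[1],uv[0]])
cv2.imwrite('pics/w1crop.png',cv2.resize(im[50:370,190:430],None,fx=2.2,fy=1.8,interpolation=cv2.INTER_CUBIC))
```

```text
(241, 95) [ 67  92 163]
(220, 120) [ 66  92 158]
(262, 138) [ 67  88 160]
(260, 122) [ 67  91 168]
(241, 80) [ 67  89 167]
(275, 235) [  2 219 238]
(236, 245) [  3 215 246]
(246, 240) [ 10  46 128]
(250, 256) [  3 213 245]
(265, 268) [  5 208 240]
(273, 240) [  3 220 246]
(383, 240) [ 22 243 208]
(365, 245) [ 28 245 246]
(398, 275) [ 28 245 246]
(305, 328) [ 19 175 225]
(310, 355) [ 22 168 242]
(300, 315) [ 13 151 132]
```

View pics/w1crop.png

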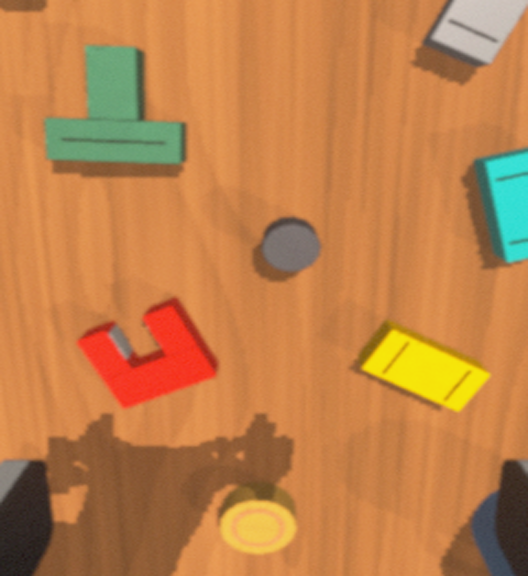

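```bash
cat >> fit.py <<'E'
def hsvmask(im,col):
    h=cv2.cvtColor(im,cv2.COLOR_BGR2HSV); H,Sa,V=[h[...,i].astype(int) for i in range(3)]
    if col=='red': return (((H<8)|(H>172))&(Sa>185)&(V>40))|((Sa<110)&(V>90))
    if col=='green': return (H>45)&(H<95)&(Sa>45)&(V>15)
    if col=='yellow': return (H>18)&(H<34)&(Sa>190)&(V>50)
    if col=='brass': return (H>16)&(H<27)&(Sa>130)&(V>60)
COL=dict(tee='green',snap='red',block='yellow',disc='brass')
def measure(im,c,n,uv,z0=0.,th=None,r=60,dbg=None):
    m=hsvmask(im,COL[n]).astype(np.uint8)
    nb,l=cv2.connectedComponents(m); w=15
    lab=l[max(0,uv[1]-w):uv[1]+w,max(0,uv[0]-w):uv[0]+w]; lab=np.bincount(lab[lab>0]).argmax()
    m=cv2.morphologyEx((l==lab).astype(np.uint8),cv2.MORPH_CLOSE,np.ones((5,5),np.uint8) if n!='snap' else np.ones((3,3),np.uint8))
    p0=list(ray(c,uv,z0+.026)[0][:2])+([th] if th is not None else [])
    p,f=fitg(im,c,n,p0,m,z0,z0+.026,r)
    if dbg is not None:
        for z in(z0,z0+.026): cv2.polylines(dbg,[np.round(proj(c,xf(P[n],p,z))*16).astype(np.int32)],True,(255,0,255),1,shift=4)
    print(n,np.round(p*[1000,1000,57.2958],1),'resid',round(f,3),int(m.sum())); return p
E
cat > m1.py <<'E'
from fit import *
im=cv2.imread('pics/w1.png'); c=cam('wrist');d=im.copy()
for n,uv in[('tee',(242,120)),('snap',(258,255)),('block',(383,255)),('disc',(307,342))]: measure(im,c,n,uv,dbg=d)
cv2.imwrite('pics/w1f.png',cv2.resize(d[50:370,190:430],None,fx=2.4,fy=1.8,interpolation=cv2.INTER_CUBIC))
E
python3 m1.py
```

```text
tee [ 444.  -129.5  358. ] resid 0.107 2367
snap [ 451.2 -288.4  384.4] resid 0.058 2088
block [ 604.  -298.1  -29.9] resid 0.041 1642
disc [ 510.7 -420.1    0. ] resid 0.08 1097
```

View pics/w1f.png

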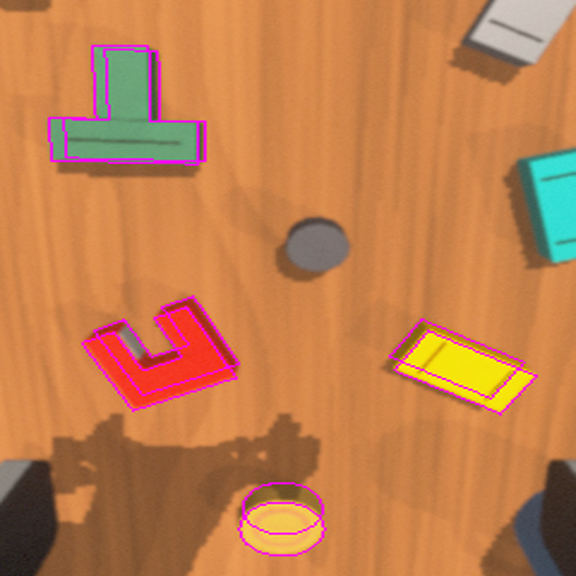

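>>> drive_tool(
  series=[
    [0.1,0.95,0.15,0,0,0,85],
    [0.1,0.95,0.15,0,0,0,85],
    [0.1,0.95,0.15,0,0,0,85],
    [0.1,0.95,0.15,0,0,0,85],
  ],
)

```text
clock: 2.3
eef_pos: [0.5411, -0.0276, 0.2805]
eef_rot: [[1.0, -0.002, 0.001], [-0.002, -1.0, -0.0], [0.001, 0.0, -1.0]]
force: [-0.1, -0.6, 0.3]
gripper_width: 0.085
```

>>> drive_tool(
  series=[
    [0.1,0.95,0,0,0,0,85],
    [0.1,0.95,0,0,0,0,85],
    [0.1,0.95,0,0,0,0,85],
    [0.1,0.95,0,0,0,0,85],
    [0.1,0.95,0,0,0,0,85],
    [0.1,0.95,0,0,0,0,85],
  ],
)

```text
clock: 2.9
eef_pos: [0.5615, 0.1608, 0.2795]
eef_rot: [[1.0, -0.0, -0.0], [-0.0, -1.0, -0.001], [-0.0, 0.001, -1.0]]
force: [-0.5, -0.8, 0.4]
gripper_width: 0.0851
```

Run:
```python
from h import *
s=st(); print(np.round(s['qpos'],1)); im,c=shot('wrist','w2'); np.savez('w2.npz',K=c[0],R=c[1],p=c[2])
K,R,p=c
for n in['case','lid_edge','lid_hinge','pocket_tee','pocket_snap','pocket_block','pocket_disc']:
    for d in models.pinpoint(n,'wrist')[:2]:
        w=p+R@np.array(d['at']); print(n,round(d['conf'],2),np.round(w,4),np.round(proj(c,w)[0]))
```

```text
t 2.9 tcp [0.5615 0.1608 0.2795] xaxis [ 1. -0. -0.] yaw -0.01 F [-0.5 -0.8  0.4] w 85.1
[  9.   15.9 -36.5  90.    9.7  77.3 -28.6]
case 0.59 [0.573  0.155  0.0036] [323. 189.]
lid_hinge 0.92 [0.5671 0.2463 0.0305] [319. 113.]
pocket_tee 0.74 [0.5635 0.1108 0.0056] [315. 223.]
pocket_snap 0.67 [0.6555 0.1179 0.0051] [386. 217.]
pocket_snap 0.24 [0.5638 0.1096 0.0074] [316. 224.]
pocket_block 0.97 [0.5095 0.1808 0.0111] [272. 169.]
pocket_block 0.58 [0.5633 0.1112 0.0101] [315. 223.]
pocket_disc 0.85 [0.6171 0.187  0.0107] [359. 164.]
```

View pics/w2.png

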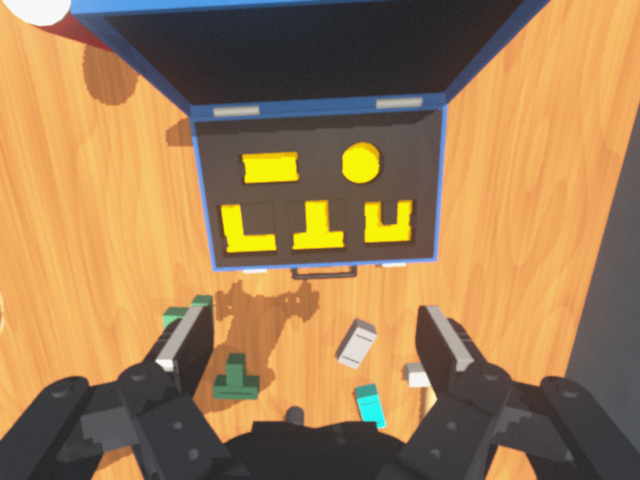

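```bash
cat >> fit.py <<'E'
def offs(poly,d):
    n=len(poly);out=[]
    for i in range(n):
        a,b,c_=poly[i-1],poly[i],poly[(i+1)%n]
        e1=(b-a)/np.linalg.norm(b-a);e2=(c_-b)/np.linalg.norm(c_-b)
        n1=np.array([e1[1],-e1[0]]);n2=np.array([e2[1],-e2[0]])
        out.append(b+(n1+n2)*d/(1+n1@n2))
    return np.array(out)
PK={k:offs(P[k],.002)+np.array(PO[k])/1000 for k in P}
def fitcase(im,c,p0=(.572,.155,0.),names=tuple(PK),dbg=None):
    h=cv2.cvtColor(im,cv2.COLOR_BGR2HSV); M=((h[...,0]>18)&(h[...,0]<34)&(h[...,1]>190)&(h[...,2]>60)).astype(np.uint8)
    reg=np.zeros_like(M)
    for k in names: cv2.fillPoly(reg,[np.round(proj(c,xf(offs(PK[k],.006),p0,.03))).astype(np.int32)],1)
    M=(M&reg).astype(np.float32); sh=M.shape;o=np.zeros(2)
    def f(q):
        t=np.zeros((sh[0]*S,sh[1]*S),np.uint8)
        for k in names:
            a=np.zeros_like(t);b=np.zeros_like(t)
            fillp(a,proj(c,xf(PK[k],(q[0],q[1],q[2]/10),.010)),o);fillp(b,proj(c,xf(PK[k],(q[0],q[1],q[2]/10),.030)),o); t|=a&b
        s=cv2.resize(t.astype(np.float32),(sh[1],sh[0]),interpolation=cv2.INTER_AREA)
        return 1-np.minimum(s,M).sum()/np.maximum(s,M).sum()
    x0=np.array([p0[0],p0[1],p0[2]*10])
    r=minimize(f,x0,method='Nelder-Mead',options=dict(initial_simplex=x0+np.array([[0,0,0],[.006,0,0],[0,.006,0],[0,0,.4]]),xatol=1e-4,fatol=1e-4,maxiter=120))
    q=r.x*[1,1,.1]
    if dbg is not None:
        for k in names:
            for z,cl in((.01,(255,0,255)),(.03,(255,255,0))): cv2.polylines(dbg,[np.round(proj(c,xf(PK[k],q,z))*16).astype(np.int32)],True,cl,1,shift=4)
    print('case',np.round(q*[1000,1000,57.2958],2),'resid',round(r.fun,3)); return q
def pk(q,k):
    v=np.array(PO[k])/1000; return q[:2]+np.array([[np.cos(q[2]),-np.sin(q[2])],[np.sin(q[2]),np.cos(q[2])]])@v
E
python3 - <<'E'
from fit import *
im=cv2.imread('pics/w2.png'); z=np.load('w2.npz');c=(z['K'],z['R'],z['p']);d=im.copy()
q=fitcase(im,c,dbg=d)
for n in PK: fitcase(im,c,q,(n,))
cv2.imwrite('pics/w2f.png',cv2.resize(d[90:280,180:460],None,fx=2.8,fy=2.8,interpolation=cv2.INTER_CUBIC))
E
```

```text
case [569.56 153.66   2.71] resid 0.067
case [569.67 153.98   2.93] resid 0.061
case [569.53 153.64   2.66] resid 0.076
case [569.62 153.8    2.68] resid 0.068
case [569.66 153.7    2.79] resid 0.059
case [570.1  153.29   3.11] resid 0.059
```

View pics/w2f.png

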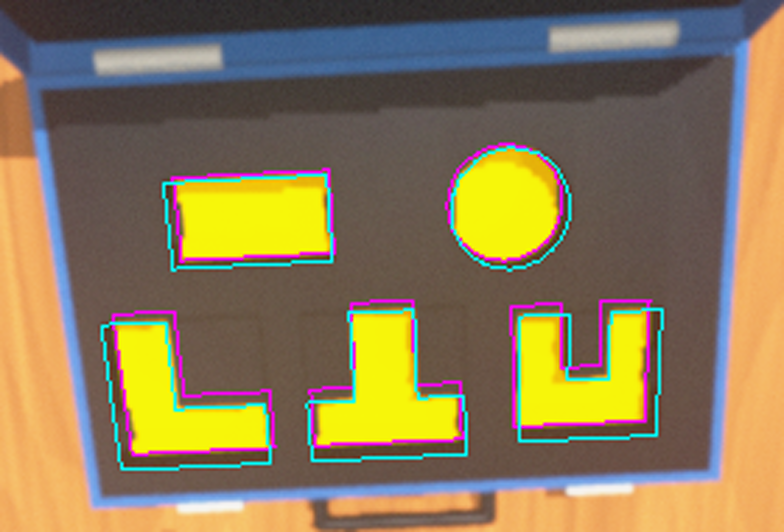

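>>> drive_tool(
  series=[
    [-0.1,0,0,0,0,1,85],
    [-0.1,0,0,0,0,1,85],
    [-0.1,0,0,0,0,1,85],
    [-0.1,0,0,0,0,1,85],
  ],
)

```text
clock: 3.7
eef_pos: [0.5412, 0.1615, 0.28]
eef_rot: [[0.864, 0.504, 0.0], [0.504, -0.864, -0.0], [0.0, 0.0, -1.0]]
force: [0.3, -0.2, -0.0]
gripper_width: 0.085
```

>>> drive_tool(
  series=[
    [-0.1,0,0,0,0,1,85],
    [-0.1,0,0,0,0,1,85],
    [-0.1,0,0,0,0,1,85],
    [-0.1,0,0,0,0,1,85],
  ],
)

```text
clock: 4.1
eef_pos: [0.5213, 0.1615, 0.28]
eef_rot: [[0.496, 0.868, 0.0], [0.868, -0.496, -0.0], [0.0, 0.0, -1.0]]
force: [-0.2, 0.9, -0.0]
gripper_width: 0.0846
```

>>> drive_tool(
  series=[
    [-0.1,0,0,0,0,1,85],
    [-0.1,0,0,0,0,1,85],
    [-0.1,0,0,0,0,1,85],
    [-0.1,0,0,0,0,1,85],
    [-0.1,0,0,0,0,1,85],
    [-0.1,0,0,0,0,1,85],
  ],
)

```text
clock: 4.7
eef_pos: [0.5013, 0.1616, 0.2799]
eef_rot: [[0.001, 1.0, 0.0], [1.0, -0.001, 0.0], [0.0, 0.0, -1.0]]
force: [-1.0, 0.1, -0.4]
gripper_width: 0.085
```

Run:
```python
from fit import *
s=st(); print(np.round(s['qpos'],1)); im,c=shot('wrist','w3')
q=fitcase(im,c,(.5696,.1537,.047))
K,R,p=c
for n in['lid_edge','lid_hinge']:
    for d in models.pinpoint(n,'wrist')[:2]:
        w=p+R@np.array(d['at']); print(n,round(d['conf'],2),np.round(w,4))
```

```text
t 4.7 tcp [0.5013 0.1616 0.2799] xaxis [0.001 1.    0.   ] yaw 89.92 F [-1.   0.1 -0.4] w 85.0
[ 21.3  11.  -50.3  97.1   8.7  75.9  59.3]
case [569.89 153.59   2.66] resid 0.06
lid_edge 0.73 [0.5588 0.3178 0.1821]
lid_hinge 0.84 [0.5671 0.2449 0.0319]
```

View pics/w3.png

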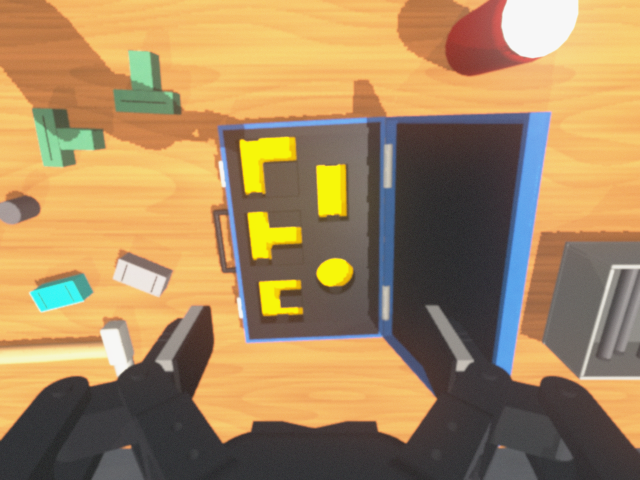

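>>> drive_tool(
  series=[
    [0.2,-1,0,0,0,-0.5,70],
    [0.2,-1,0,0,0,-0.5,70],
    [0.2,-1,0,0,0,-0.5,70],
    [0.2,-1,0,0,0,-0.5,70],
  ],
)

```text
clock: 5.25
eef_pos: [0.5407, -0.0361, 0.2801]
eef_rot: [[0.259, 0.966, 0.001], [0.966, -0.259, -0.0], [-0.0, 0.001, -1.0]]
force: [1.4, 0.5, 0.3]
gripper_width: 0.0696
```

>>> drive_tool(
  series=[
    [0.3,-1,-0.4,0,0,-0.5,70],
    [0.3,-1,-0.4,0,0,-0.5,70],
    [0.3,-1,-0.4,0,0,-0.5,70],
    [0.3,-1,-0.4,0,0,-0.5,70],
    [0.3,-1,-0.4,0,0,-0.5,70],
  ],
)

```text
clock: 5.75
eef_pos: [0.5993, -0.2401, 0.1971]
eef_rot: [[0.505, 0.863, -0.003], [0.863, -0.505, -0.001], [-0.003, -0.002, -1.0]]
force: [-0.8, -0.4, 0.4]
gripper_width: 0.0698
```

>>> drive_tool(
  series=[
    [0.02,-0.3,0,0,0,0,70],
    [0.02,-0.3,0,0,0,0,70],
    [0.02,-0.3,0,0,0,0,70],
    [0.02,-0.3,0,0,0,0,70],
  ],
)

```text
clock: 6.15
eef_pos: [0.605, -0.2921, 0.2001]
eef_rot: [[0.498, 0.867, 0.001], [0.867, -0.498, 0.002], [0.002, -0.0, -1.0]]
force: [0.9, 1.2, 0.3]
gripper_width: 0.0697
```

```bash
cat > look.py <<'E'
import sys
from fit import *
# look.py picname gauge xmm ymm [z0 mm] [th deg]
a=sys.argv; s=st(); im,c=shot('wrist',a[1]); d=im.copy(); z0=float(a[5])/1000 if len(a)>5 else 0.
uv=np.round(proj(c,[float(a[3])/1e3,float(a[4])/1e3,z0+.026])[0]).astype(int)
p=measure(im,c,a[2],uv,z0=z0,th=np.radians(float(a[6])) if len(a)>6 else None,r=100,dbg=d)
cv2.imwrite(f'pics/{a[1]}f.png',d)
e=np.array(s['eef_pos']);print('d/200mm',np.round((p[:2]-e[:2])/.2,4))
E
python3 look.py b1 block 604 -298
```

```text
t 6.15 tcp [ 0.605  -0.2921  0.2001] xaxis [0.498 0.867 0.002] yaw 60.13 F [0.9 1.2 0.3] w 69.7
block [ 606.2 -294.   150.2] resid 0.04 2183
d/200mm [ 0.006  -0.0098]
```

View pics/b1f.png

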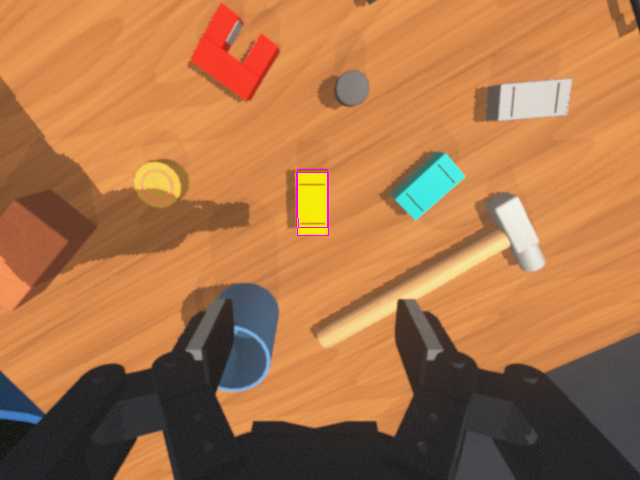

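>>> drive_tool(
  series=[
    [0.006,-0.01,-0.25,0,0,0,70],
    [0.006,-0.01,-0.5,0,0,0,70],
    [0.006,-0.01,-0.5,0,0,0,70],
    [0.006,-0.01,-0.5,0,0,0,70],
  ],
)

```text
clock: 6.6
eef_pos: [0.6061, -0.2943, 0.1005]
eef_rot: [[0.497, 0.868, -0.0], [0.868, -0.497, 0.001], [0.001, -0.001, -1.0]]
force: [0.4, -0.1, 0.5]
gripper_width: 0.0698
```

```bash
python3 look.py b2 block 606 -294 0 150.2
```

```text
t 6.6 tcp [ 0.6061 -0.2943  0.1005] xaxis [0.497 0.868 0.001] yaw 60.18 F [ 0.4 -0.1  0.5] w 69.8
block [ 606.1 -294.5  150.3] resid 0.026 3916
d/200mm [-0.0002 -0.0009]
```

View pics/b2f.png

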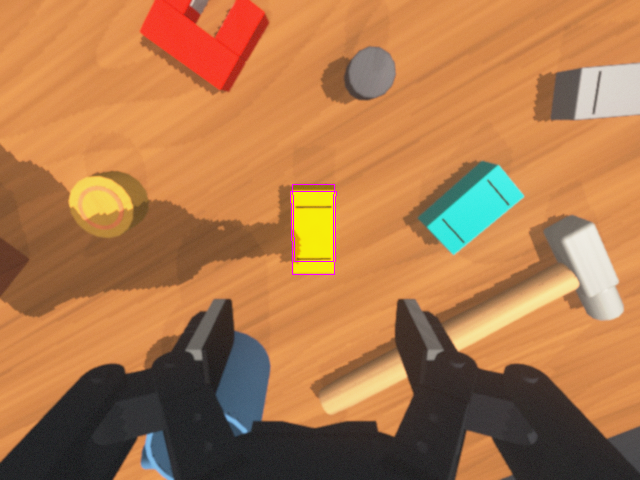

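Run:
```python
from h import *
c=cam('top'); print(ray(c,[(450,190)],.09),ray(c,[(450,190)],.05))
im,c=shot('scene'); K,R,p=c
im,ct=shot('top'); 
for cn,cc in(('scene',c),('top',ct)):
  for d in models.pinpoint('mug',cn)[:2]: print(cn,d['conf'],cc[2]+cc[1]@np.array(d['at']))
```

```text
[[ 0.66976963 -0.42161606  0.09      ]] [[ 0.68154834 -0.43123292  0.05      ]]
scene 0.62 [ 0.68372756 -0.42835397 -0.0038186 ]
top 0.71 [ 0.68893505 -0.43009299  0.00197715]
```

>>> drive_tool(
  series=[
    [0,0,-0.2,0,0,0,65],
    [0,0,-0.35,0,0,0,60],
    [0,0,-0.46,0,0,0,60],
    [0,0,-0.46,0,0,0,60],
    [0,0,-0.46,0,0,0,25],
    [0,0,-0.46,0,0,0,25],
    [0,0,-0.46,0,0,0,25],
    [0,0,-0.46,0,0,0,25],
    [0,0,-0.46,0,0,0,25],
    [0,0,-0.46,0,0,0,25],
  ],
  newtons=60,
)

```text
clock: 7.85
eef_pos: [0.6058, -0.2963, 0.0082]
eef_rot: [[0.499, 0.866, 0.0], [0.866, -0.499, -0.0], [0.0, 0.0, -1.0]]
force: [0.5, -0.0, -0.5]
gripper_width: 0.0251
```

>>> drive_tool(
  series=[
    [0,0,0.2,0,0,0,25],
    [0,0,0.5,0,0,0,25],
    [0,0,0.7,0,0,0,25],
    [0,0,0.7,0,0,0,25],
    [0,0,0.7,0,0,0,25],
  ],
)

```text
clock: 8.35
eef_pos: [0.6067, -0.2965, 0.1498]
eef_rot: [[0.499, 0.866, 0.003], [0.866, -0.499, -0.002], [0.0, 0.004, -1.0]]
force: [0.3, 0.5, -0.9]
gripper_width: 0.0251
```

Run:
```python
from h import *
st(); shot('wrist','b3')
```

```text
t 8.35 tcp [ 0.6067 -0.2965  0.1498] xaxis [0.499 0.866 0.   ] yaw 60.04 F [ 0.3  0.5 -0.9] w 25.1
```

View pics/b3.png

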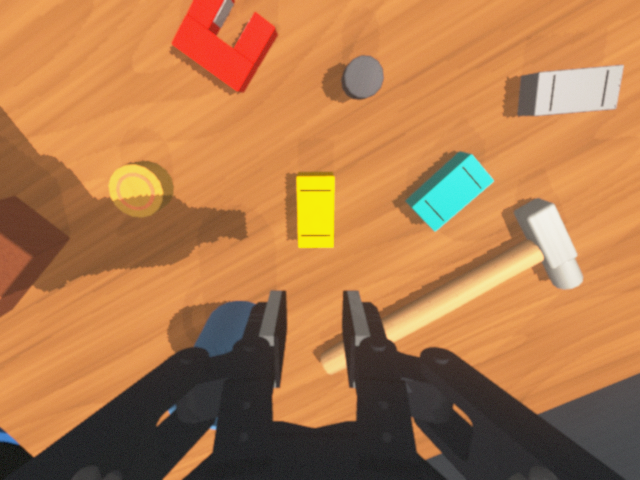

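Run:
```python
from fit import *
s=manip.get_state();c=cam('wrist',s);im=cv2.imread('pics/b3.png')
R=s['eef_rot'];e=s['eef_pos']
for z in(0,-.019,-.03):
  for x in(-.0125,0,.0125): print(z,x,proj(c,e+R@np.array([x,0,z]))[0])
measure(im,c,'block',(315,210),th=np.radians(150.3),r=100)
```

```text
0 -0.0125 [290.05306907 277.58002934]
0 0 [313.38009213 277.54040123]
0 0.0125 [336.70490184 277.50077688]
-0.019 -0.0125 [287.60298043 294.42789577]
-0.019 0 [313.35260364 294.38327001]
-0.019 0.0125 [339.09952994 294.33864892]
-0.03 -0.0125 [285.93702755 305.88370642]
-0.03 0 [313.33391283 305.83558768]
-0.03 0.0125 [340.72774512 305.7874743 ]
block [ 603.7 -293.7  150.3] resid 0.034 2874
```

Run:
```python
from h import *
s=st();im,c=shot('scene');e=s['eef_pos'];R=s['eef_rot']
d=cv2.resize(im,None,fx=4,fy=4,interpolation=cv2.INTER_CUBIC)
for z in(0,-.02,-.04): 
    u=proj(c,e+R@np.array([0,0,z]))[0]; print(u); cv2.circle(d,tuple(int(v*4+2) for v in u),4,(255,0,255),-1)
u=(proj(c,e)[0]*4).astype(int); cv2.imwrite('pics/s1.png',d[max(0,u[1]-350):u[1]+200,max(0,u[0]-350):u[0]+350])
```

```text
t 8.4 tcp [ 0.6053 -0.2962  0.1477] xaxis [ 0.499  0.866 -0.   ] yaw 60.04 F [ 0.1 -0.4 -0.1] w 25.0
[249.52659213 154.17842664]
[248.79281503 147.70976434]
[248.04153812 141.08683122]
```

View pics/s1.png

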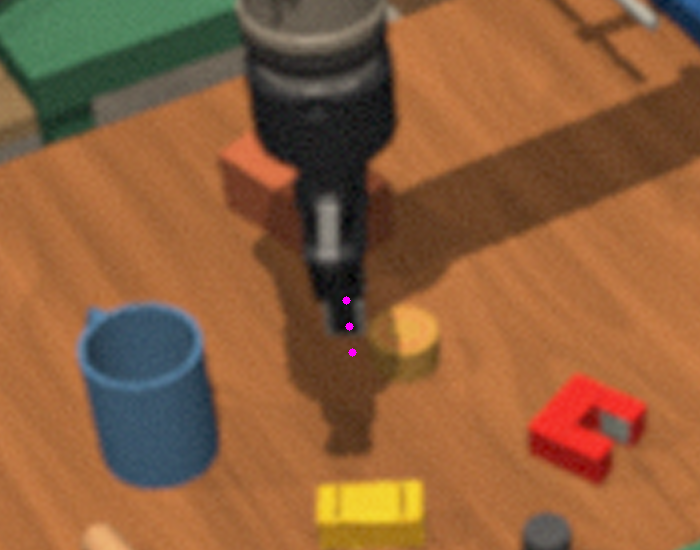

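>>> drive_tool(
  series=[
    [-0.33,-0.17,-0.2,0,0,0,0],
    [-0.33,-0.17,-0.5,0,0,0,0],
    [-0.33,-0.17,-0.65,0,0,0,0],
    [-0.33,-0.17,-0.65,0,0,0,0],
    [-0.33,-0.17,-0.65,0,0,0,0],
  ],
)

```text
clock: 8.95
eef_pos: [0.5374, -0.329, 0.015]
eef_rot: [[0.5, 0.866, -0.005], [0.866, -0.499, 0.004], [0.001, -0.006, -1.0]]
force: [-0.2, 0.3, 0.1]
gripper_width: 0.0001
```

Run:
```python
from h import *
s=st();im,c=shot('scene');e=s['eef_pos'];R=s['eef_rot'];s=st()
d=cv2.resize(im,None,fx=4,fy=4,interpolation=cv2.INTER_CUBIC)
for z in(0,-.02,-.04): 
    u=proj(c,e+R@np.array([0,0,z]))[0]; print(u); cv2.circle(d,tuple(int(v*4+2) for v in u),4,(255,0,255),-1)
u=(proj(c,e)[0]*4).astype(int); cv2.imwrite('pics/s2.png',d[max(0,u[1]-350):u[1]+200,max(0,u[0]-350):u[0]+350])
shot('wrist','w4')
```

```text
t 8.95 tcp [ 0.5374 -0.329   0.015 ] xaxis [0.5   0.866 0.001] yaw 60.03 F [-0.2  0.3  0.1] w 0.1
t 9.0 tcp [ 0.5403 -0.3293  0.0176] xaxis [0.499 0.867 0.001] yaw 60.09 F [0.6 0.4 0.5] w 0.1
[271.24076477 174.96365834]
[270.76127566 169.35232041]
[270.27150058 163.62060844]
```

View pics/s2.png

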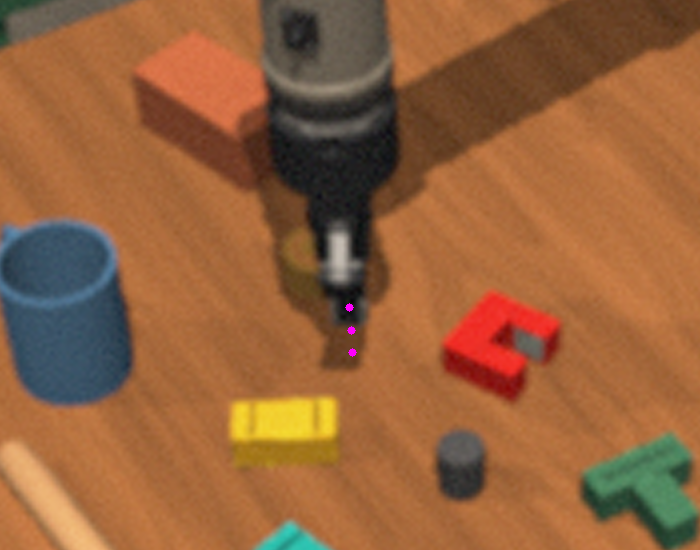

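View pics/w4.png

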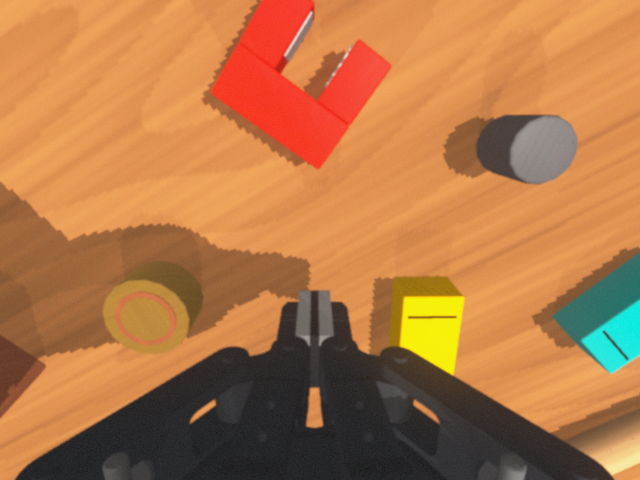

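>>> drive_tool(
  series=[
    [0,0,-0.04,0,0,0,0],
    [0,0,-0.06,0,0,0,0],
    [0,0,-0.08,0,0,0,0],
    [0,0,-0.08,0,0,0,0],
  ],
)

```text
clock: 9.45
eef_pos: [0.5396, -0.33, 0.0016]
eef_rot: [[0.499, 0.867, -0.0], [0.867, -0.499, 0.0], [0.0, -0.0, -1.0]]
force: [-0.2, 0.1, -0.5]
gripper_width: 0.0002
```

>>> drive_tool(
  series=[
    [0,0,-0.02,0,0,0,0],
    [0,0,-0.03,0,0,0,0],
    [0,0,-0.04,0,0,0,0],
    [0,0,-0.04,0,0,0,0],
  ],
)

```text
clock: 9.85
eef_pos: [0.5395, -0.3301, -0.0065]
eef_rot: [[0.499, 0.866, -0.0], [0.866, -0.499, 0.0], [0.0, -0.001, -1.0]]
force: [0.7, 0.1, 0.2]
gripper_width: 0.0
```

>>> drive_tool(
  series=[
    [0,0,-0.01,0,0,0,0],
    [0,0,-0.02,0,0,0,0],
    [0,0,-0.03,0,0,0,0],
    [0,0,-0.03,0,0,0,0],
  ],
)

```text
clock: 10.25
eef_pos: [0.5394, -0.3301, -0.0125]
eef_rot: [[0.499, 0.866, -0.001], [0.866, -0.499, 0.0], [0.0, -0.001, -1.0]]
force: [-0.0, -0.0, 0.9]
gripper_width: 0.0001
```

>>> drive_tool(
  series=[
    [0,0,-0.01,0,0,0,0],
    [0,0,-0.02,0,0,0,0],
    [0,0,-0.02,0,0,0,0],
  ],
)

```text
clock: 10.55
eef_pos: [0.5395, -0.3301, -0.0165]
eef_rot: [[0.499, 0.866, -0.0], [0.866, -0.499, 0.0], [0.0, -0.001, -1.0]]
force: [0.9, 0.4, -0.1]
gripper_width: 0.0001
```

>>> drive_tool(
  series=[
    [0,0,-0.01,0,0,0,0],
    [0,0,-0.02,0,0,0,0],
    [0,0,-0.02,0,0,0,0],
  ],
)

```text
clock: 10.85
eef_pos: [0.5395, -0.3301, -0.0205]
eef_rot: [[0.499, 0.866, -0.0], [0.866, -0.499, 0.0], [0.0, -0.001, -1.0]]
force: [-0.1, 0.1, 0.7]
gripper_width: -0.0
```

>>> drive_tool(
  series=[
    [0,0,-0.01,0,0,0,0],
    [0,0,-0.02,0,0,0,0],
    [0,0,-0.02,0,0,0,0],
  ],
)

```text
clock: 11.15
eef_pos: [0.5394, -0.3301, -0.0245]
eef_rot: [[0.499, 0.866, -0.001], [0.866, -0.499, 0.0], [0.0, -0.001, -1.0]]
force: [0.4, 0.2, 0.5]
gripper_width: -0.0003
```

Run:
```python
from h import *
s=st();im,c=shot('scene');e=s['eef_pos'];R=s['eef_rot']
d=cv2.resize(im,None,fx=4,fy=4,interpolation=cv2.INTER_CUBIC)
u=(proj(c,e)[0]*4).astype(int); cv2.imwrite('pics/s3.png',d[max(0,u[1]-350):u[1]+200,max(0,u[0]-350):u[0]+350])
```

```text
t 11.15 tcp [ 0.5394 -0.3301 -0.0245] xaxis [0.499 0.866 0.   ] yaw 60.04 F [0.4 0.2 0.5] w -0.3
```

View pics/s3.png

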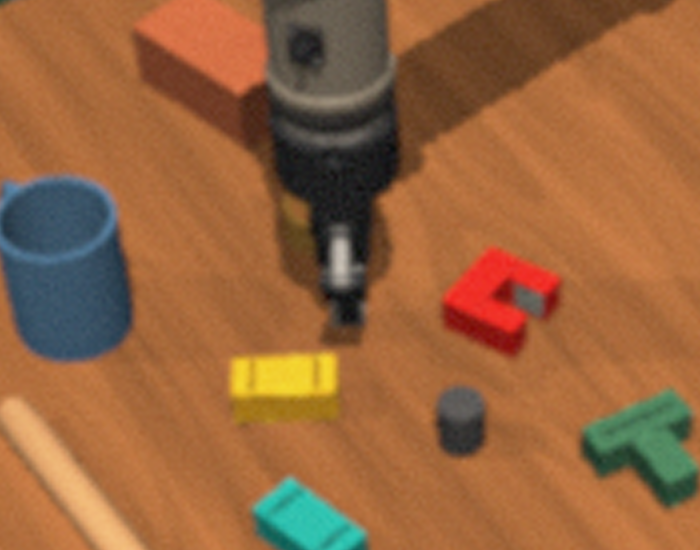

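>>> drive_tool(
  series=[
    [0,0,-0.01,0,0,0,0],
    [0,0,-0.02,0,0,0,0],
    [0,0,-0.02,0,0,0,0],
  ],
)

```text
clock: 11.5
eef_pos: [0.5394, -0.3301, -0.0285]
eef_rot: [[0.499, 0.866, -0.001], [0.866, -0.499, 0.0], [0.0, -0.001, -1.0]]
force: [-0.5, -0.1, 0.4]
gripper_width: 0.0002
```

>>> drive_tool(
  series=[
    [0,0,-0.01,0,0,0,0],
    [0,0,-0.015,0,0,0,0],
    [0,0,-0.015,0,0,0,0],
  ],
)

```text
clock: 11.8
eef_pos: [0.5397, -0.3302, -0.0312]
eef_rot: [[0.499, 0.866, 0.0], [0.866, -0.499, 0.0], [0.0, -0.0, -1.0]]
force: [0.0, -0.2, 0.1]
gripper_width: -0.0
```

>>> drive_tool(
  series=[
    [0,0,-0.01,0,0,0,0],
    [0,0,-0.01,0,0,0,0],
  ],
)

```text
clock: 12.0
eef_pos: [0.5399, -0.3303, -0.0314]
eef_rot: [[0.5, 0.866, -0.001], [0.866, -0.5, -0.001], [-0.001, -0.0, -1.0]]
force: [-3.2, 2.6, 10.5]
gripper_width: 0.0002
```

>>> drive_tool(
  series=[
    [0,0,-0.01,0,0,0,0],
    [0,0,-0.01,0,0,0,0],
  ],
)

```text
clock: 12.2
eef_pos: [0.5398, -0.3303, -0.0315]
eef_rot: [[0.5, 0.866, -0.001], [0.866, -0.5, -0.001], [-0.002, -0.001, -1.0]]
force: [-7.0, 3.0, 22.5]
gripper_width: -0.0002
```

>>> drive_tool(
  series=[
    [0,0,0.2,0,0,0,0],
    [0,0,0.4,0,0,0,30],
    [0.33,0.18,0.52,0,0,0,60],
    [0.33,0.18,0.52,0,0,0,60],
    [0.33,0.18,0.52,0,0,0,60],
    [0.33,0.18,0.52,0,0,0,60],
    [0.33,0.18,0.52,0,0,0,60],
  ],
)

```text
clock: 12.9
eef_pos: [0.604, -0.2953, 0.0679]
eef_rot: [[0.501, 0.866, -0.002], [0.866, -0.501, -0.0], [-0.002, -0.002, -1.0]]
force: [-0.1, -1.3, -0.7]
gripper_width: 0.0599
```

```bash
python3 look.py b4 block 606 -294 0 150.2
```

```text
t 12.9 tcp [ 0.604  -0.2953  0.0679] xaxis [ 0.501  0.866 -0.002] yaw 59.96 F [-0.1 -1.3 -0.7] w 59.9
block [ 605.9 -294.5  150.5] resid 0.023 4974
d/200mm [0.0094 0.0043]
```

View pics/b4f.png

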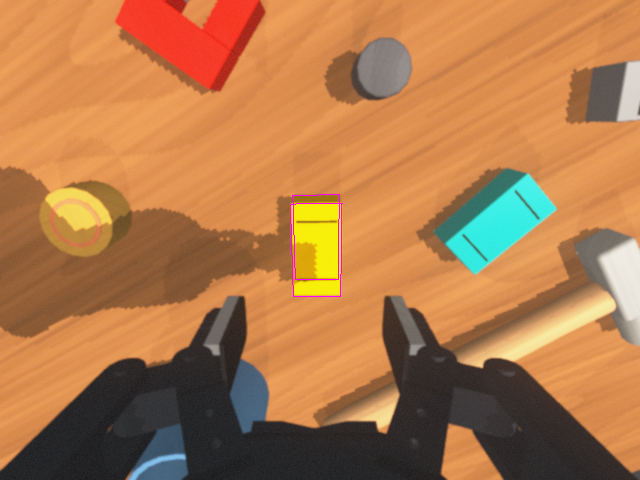

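>>> drive_tool(
  series=[
    [0.003,0.002,-0.2,0,0,0,60],
    [0.003,0.002,-0.4,0,0,0,60],
    [0.003,0.002,-0.46,0,0,0,60],
    [0.003,0.002,-0.46,0,0,0,60],
    [0.003,0.002,-0.46,0,0,0,25],
    [0.003,0.002,-0.46,0,0,0,25],
    [0.003,0.002,-0.46,0,0,0,25],
    [0.003,0.002,-0.46,0,0,0,25],
    [0.003,0.002,-0.46,0,0,0,25],
    [0.003,0.002,-0.46,0,0,0,25],
  ],
  newtons=60,
)

```text
clock: 13.95
eef_pos: [0.6082, -0.2946, -0.0205]
eef_rot: [[0.5, 0.866, 0.004], [0.866, -0.5, -0.002], [0.0, 0.004, -1.0]]
force: [-0.7, -0.0, 6.8]
gripper_width: 0.0307
```

>>> drive_tool(
  series=[
    [0,0,0.2,0,0,0,25],
    [0,0,0.5,0,0,0,25],
    [0,0,0.8,0,0,0,25],
    [0,0,0.8,0,0,0,25],
    [0,0,0.8,0,0,0,25],
  ],
)

```text
clock: 14.45
eef_pos: [0.6093, -0.2946, 0.142]
eef_rot: [[0.499, 0.866, 0.008], [0.866, -0.499, -0.004], [0.001, 0.009, -1.0]]
force: [-0.0, -0.3, -1.1]
gripper_width: 0.0304
```

Run:
```python
from h import *
st(); shot('wrist','b5')
```

```text
t 14.45 tcp [ 0.6093 -0.2946  0.142 ] xaxis [0.499 0.866 0.001] yaw 60.04 F [-0.  -0.3 -1.1] w 30.4
```

View pics/b5.png

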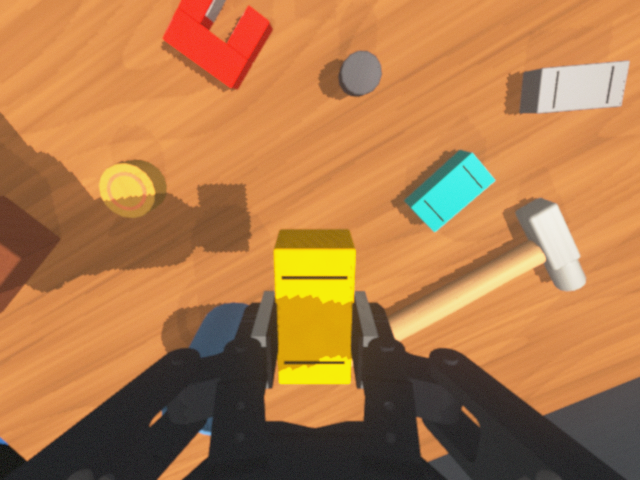

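```bash
cat > hand.py <<'E'
import sys
from fit import *
# hand.py gauge uvx uvy th0deg [pic]: fit the held gauge, report in tool frame
n=sys.argv[1]; s=st(); im,c=shot('wrist',sys.argv[5] if len(sys.argv)>5 else None)
R=np.array(s['eef_rot']);e=np.array(s['eef_pos'])
m=hsvmask(im,COL[n]).astype(np.uint8); uv=(int(sys.argv[2]),int(sys.argv[3]))
l=cv2.connectedComponents(m)[1]; m=cv2.morphologyEx((l==l[uv[1],uv[0]]).astype(np.uint8),cv2.MORPH_CLOSE,np.ones((5,5),np.uint8))
best=None
for h in (.012,.018,.024,.030):   # bottom of gauge above reported tcp
    z0=e[2]+h; p0=list(ray(c,uv,z0+.026)[0][:2])+[np.radians(float(sys.argv[4]))]
    p,f=fitg(im,c,n,p0,m,z0,z0+.026,130)
    t=R.T@np.r_[p[:2]-e[:2],0]
    print('h',h,'tool xy mm',np.round(t[:2]*1000,1),'th-yaw',round(float(np.degrees(p[2]-np.arctan2(R[1,0],R[0,0]))),1),'res',round(f,3))
E
python3 hand.py block 315 290 150.2
```

```text
t 14.5 tcp [ 0.6072 -0.2941  0.1387] xaxis [0.499 0.866 0.   ] yaw 60.04 F [ 0.5 -0.3 -1.7] w 30.5
h 0.012 tool xy mm [0.  1.2] th-yaw 89.8 res 0.079
h 0.018 tool xy mm [ 0.3 -0.7] th-yaw 89.8 res 0.016
h 0.024 tool xy mm [ 0.5 -2.7] th-yaw 90.0 res 0.077
h 0.03 tool xy mm [ 0.9 -5. ] th-yaw 90.1 res 0.154
```

>>> drive_tool(
  series=[
    [-0.25,1,0,0,0,0.5,25],
    [-0.25,1,0,0,0,0.5,25],
    [-0.25,1,0,0,0,0.5,25],
    [-0.25,1,0,0,0,0.5,25],
    [-0.25,1,0,0,0,0.5,25],
  ],
)

```text
clock: 15.05
eef_pos: [0.5528, -0.085, 0.1348]
eef_rot: [[0.247, 0.969, -0.005], [0.969, -0.247, 0.005], [0.003, -0.006, -1.0]]
force: [0.1, -0.4, -1.1]
gripper_width: 0.03
```

>>> drive_tool(
  series=[
    [-0.25,1,0,0,0,0.59,25],
    [-0.25,1,0,0,0,0.59,25],
    [-0.25,1,0,0,0,0.59,25],
    [-0.25,1,0,0,0,0.59,25],
    [-0.25,1,0,0,0,0.59,25],
    [-0.25,1,0,0,0,0.59,25],
  ],
)

```text
clock: 15.65
eef_pos: [0.5044, 0.1077, 0.1353]
eef_rot: [[-0.053, 0.999, -0.003], [0.999, 0.053, -0.0], [0.0, -0.003, -1.0]]
force: [-0.5, -0.7, -1.1]
gripper_width: 0.0304
```

>>> drive_tool(
  series=[
    [0,0.39,-0.2,0,0,0,25],
    [0,0.39,-0.2,0,0,0,25],
    [0,0.39,-0.2,0,0,0,25],
    [0,0.39,-0.2,0,0,0,25],
    [0,0.39,-0.2,0,0,0,25],
  ],
)

```text
clock: 16.15
eef_pos: [0.5069, 0.1814, 0.0961]
eef_rot: [[-0.044, 0.999, -0.001], [0.999, 0.044, -0.002], [-0.002, -0.001, -1.0]]
force: [0.8, -0.5, -0.7]
gripper_width: 0.0302
```

Run:
```python
from fit import *
st(); im,c=shot('wrist','b6');d=im.copy()
q=fitcase(im,c,(.5696,.1537,.047),('square','tee','snap','disc'),dbg=d); print(pk(q,'block')); st()
cv2.imwrite('pics/b6f.png',d)
```

```text
t 16.15 tcp [0.5069 0.1814 0.0961] xaxis [-0.044  0.999 -0.002] yaw 92.54 F [ 0.8 -0.5 -0.7] w 30.2
case [569.63 153.34   2.52] resid 0.295
[0.50823875 0.18367462]
t 16.2 tcp [0.507  0.1816 0.0965] xaxis [-0.044  0.999 -0.001] yaw 92.53 F [ 0.2  1.  -0.5] w 30.6
```

View pics/b6f.png

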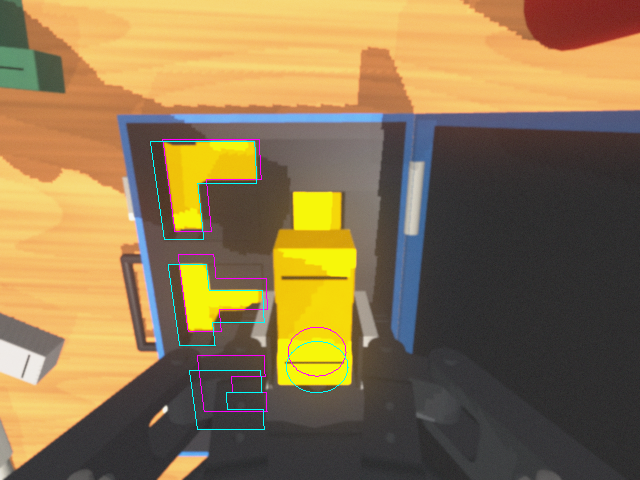

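>>> drive_tool(
  series=[
    [0.01,0.01,-0.15,0,0,0,25],
    [0.01,0.01,-0.3,0,0,0,25],
    [0.01,0.01,-0.3,0,0,0,25],
    [0.01,0.01,-0.3,0,0,0,25],
    [0.01,0.01,-0.3,0,0,0,25],
    [0.01,0.01,-0.3,0,0,0,25],
  ],
)

```text
clock: 16.8
eef_pos: [0.5097, 0.1865, 0.0385]
eef_rot: [[-0.047, 0.999, 0.003], [0.999, 0.047, 0.001], [0.001, 0.003, -1.0]]
force: [-0.2, -0.4, -1.5]
gripper_width: 0.0302
```

```bash
python3 - <<'E'
from fit import *
st(); im,c=shot('wrist','b7');d=im.copy()
q=fitcase(im,c,(.5696,.1537,.047),('square','tee'),dbg=d); print(pk(q,'block')); st()
cv2.imwrite('pics/b7f.png',d)
E
python3 hand.py block 315 290 182.6
```

```text
t 16.8 tcp [0.5097 0.1865 0.0385] xaxis [-0.047  0.999  0.001] yaw 92.71 F [-0.2 -0.4 -1.5] w 30.2
case [569.65 153.21   2.41] resid 0.127
[0.50831725 0.18365649]
t 16.85 tcp [0.5095 0.1864 0.0383] xaxis [-0.047  0.999  0.001] yaw 92.71 F [ 0.3 -0.2 -1.6] w 30.4
t 16.85 tcp [0.5095 0.1864 0.0383] xaxis [-0.047  0.999  0.001] yaw 92.71 F [ 0.3 -0.2 -1.6] w 30.4
h 0.012 tool xy mm [ 0.2 -0.2] th-yaw 90.6 res 0.172
h 0.018 tool xy mm [ 0.  -0.6] th-yaw 89.9 res 0.113
h 0.024 tool xy mm [ 0.2 -5.4] th-yaw 89.6 res 0.112
h 0.03 tool xy mm [ -0.1 -11. ] th-yaw 88.3 res 0.134
```

View pics/b7f.png

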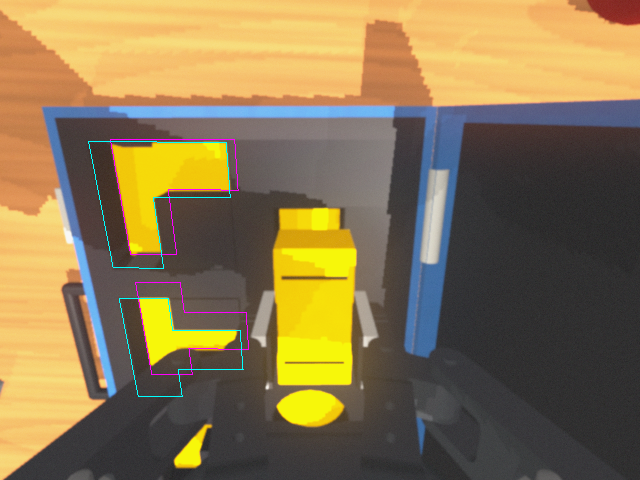

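>>> drive_tool(
  series=[
    [-0.002,-0.014,-0.07,0,0,0,25],
    [-0.002,-0.014,-0.12,0,0,0,25],
    [-0.002,-0.014,-0.12,0,0,0,25],
    [-0.002,-0.014,-0.12,0,0,0,25],
    [-0.002,-0.014,-0.12,0,0,0,25],
    [-0.002,-0.014,-0.12,0,0,0,25],
  ],
)

```text
clock: 17.5
eef_pos: [0.5082, 0.1837, 0.0131]
eef_rot: [[-0.048, 0.999, 0.001], [0.999, 0.048, 0.0], [0.0, 0.001, -1.0]]
force: [0.1, -0.0, -1.1]
gripper_width: 0.0304
```

>>> drive_tool(
  series=[
    [0,0,0,0,0,0,25],
    [0,0,0,0,0,0,25],
    [0,0,0,0,0,0,25],
  ],
)

```text
clock: 17.8
eef_pos: [0.508, 0.1834, 0.013]
eef_rot: [[-0.048, 0.999, 0.0], [0.999, 0.048, 0.0], [0.0, 0.0, -1.0]]
force: [0.0, -0.8, -1.5]
gripper_width: 0.0305
```

Run:
```python
from fit import *
st(); im,c=shot('wrist','b8')
K,R,p=c; s=st(); q=(.5697,.1535,np.radians(2.65)); o=pk(q,'block')
for z,cl in((.030,(255,255,0)),(.01,(255,0,255))):
  cv2.polylines(im,[np.round(proj(c,xf(PK['block'],q,z))).astype(int)],True,cl,1)
cv2.imwrite('pics/b8f.png',im)
```

```text
t 17.8 tcp [0.508  0.1834 0.013 ] xaxis [-0.048  0.999  0.   ] yaw 92.74 F [ 0.  -0.8 -1.5] w 30.5
t 17.85 tcp [0.508  0.1834 0.0129] xaxis [-0.048  0.999  0.   ] yaw 92.74 F [-0.6  0.3 -2.3] w 29.9
```

View pics/b8f.png

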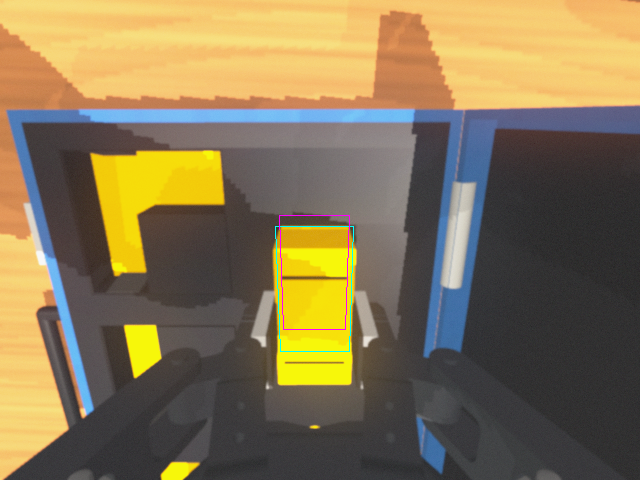

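>>> drive_tool(
  series=[
    [0.004,0,0,0,0,0,25],
    [0.004,0,-0.015,0,0,0,25],
    [0.004,0,-0.03,0,0,0,25],
    [0.004,0,-0.045,0,0,0,25],
    [0.004,0,-0.045,0,0,0,25],
  ],
)

```text
clock: 18.35
eef_pos: [0.5093, 0.1835, 0.0036]
eef_rot: [[-0.048, 0.999, 0.001], [0.999, 0.048, 0.001], [0.001, 0.001, -1.0]]
force: [1.8, 0.8, -1.3]
gripper_width: 0.0302
```

Run:
```python
from fit import *
st(); im,c=shot('wrist','b9')
```

```text
t 18.35 tcp [0.5093 0.1835 0.0036] xaxis [-0.048  0.999  0.001] yaw 92.74 F [ 1.8  0.8 -1.3] w 30.2
```

View pics/b9.png

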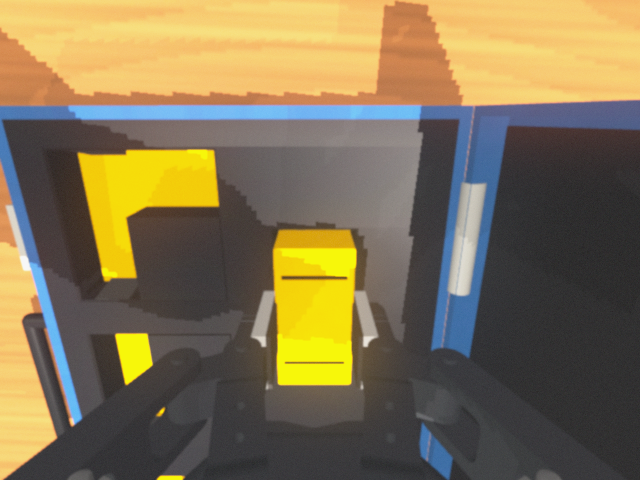

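>>> drive_tool(
  series=[
    [0,0,-0.01,0,0,0,25],
    [0,0,-0.015,0,0,0,25],
    [0,0,-0.015,0,0,0,25],
  ],
)

```text
clock: 18.7
eef_pos: [0.5097, 0.1837, 0.0012]
eef_rot: [[-0.048, 0.999, 0.002], [0.999, 0.048, 0.001], [0.001, 0.002, -1.0]]
force: [3.2, 0.4, -0.6]
gripper_width: 0.0305
```

>>> drive_tool(
  series=[
    [0,0,0,0,0,0,48],
    [0,0,0,0,0,0,48],
    [0,0,0,0,0,0,48],
    [0,0,0.1,0,0,0,48],
    [0,0,0.35,0,0,0,48],
    [0,0,0.5,0,0,0,30],
    [0,0,0.5,0,0,0,0],
    [0,0,0.5,0,0,0,0],
    [0,0,0.5,0,0,0,0],
  ],
)

```text
clock: 19.6
eef_pos: [0.5074, 0.1826, 0.0995]
eef_rot: [[-0.048, 0.999, -0.003], [0.999, 0.048, -0.001], [-0.001, -0.003, -1.0]]
force: [0.3, 0.4, -0.3]
gripper_width: 0.0002
```

Run:
```python
from fit import *
st(); im,c=shot('wrist','b10')
```

```text
t 19.6 tcp [0.5074 0.1826 0.0995] xaxis [-0.048  0.999 -0.001] yaw 92.74 F [ 0.3  0.4 -0.3] w 0.2
```

View pics/b10.png

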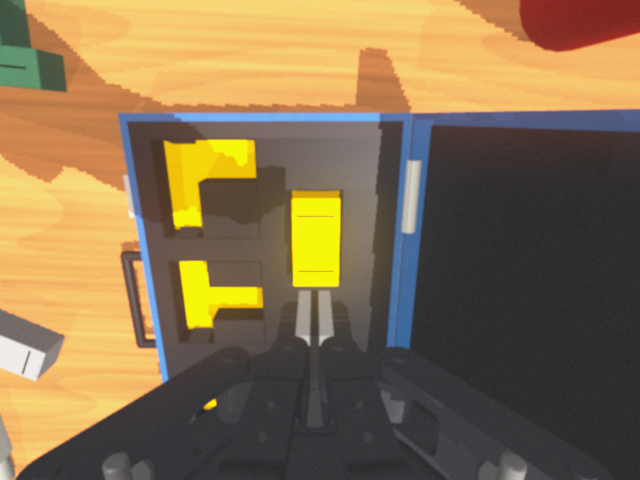

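>>> drive_tool(
  series=[
    [0,0,-0.2,0,0,0,0],
    [0,0,-0.38,0,0,0,0],
    [0,0,-0.4,0,0,0,0],
    [0,0,-0.42,0,0,0,0],
    [0,0,-0.44,0,0,0,0],
    [0,0,-0.44,0,0,0,0],
  ],
)

```text
clock: 20.25
eef_pos: [0.5095, 0.1838, 0.0137]
eef_rot: [[-0.048, 0.999, 0.002], [0.999, 0.048, 0.001], [0.001, 0.002, -1.0]]
force: [-0.5, 0.4, -0.0]
gripper_width: 0.0002
```

>>> drive_tool(
  series=[
    [0,0,-0.015,0,0,0,0],
    [0,0,-0.03,0,0,0,0],
    [0,0,-0.03,0,0,0,0],
  ],
)

```text
clock: 20.55
eef_pos: [0.5098, 0.1841, 0.0079]
eef_rot: [[-0.048, 0.999, 0.002], [0.999, 0.048, 0.001], [0.001, 0.002, -1.0]]
force: [1.0, -0.0, 3.2]
gripper_width: -0.0004
```

>>> drive_tool(
  series=[
    [0,0,-0.01,0,0,0,0],
    [0,0,-0.015,0,0,0,0],
    [0,0,-0.015,0,0,0,0],
  ],
)

```text
clock: 20.85
eef_pos: [0.5097, 0.184, 0.0046]
eef_rot: [[-0.048, 0.999, 0.002], [0.999, 0.048, 0.001], [0.001, 0.002, -1.0]]
force: [-0.4, 0.0, 5.2]
gripper_width: 0.0001
```

>>> drive_tool(
  series=[
    [0,0,-0.01,0,0,0,0],
    [0,0,-0.01,0,0,0,0],
  ],
)

```text
clock: 21.05
eef_pos: [0.5098, 0.184, 0.0045]
eef_rot: [[-0.048, 0.999, 0.002], [0.999, 0.048, -0.001], [-0.001, 0.002, -1.0]]
force: [-4.1, -2.7, 21.0]
gripper_width: -0.0
```

>>> drive_tool(
  series=[
    [0,0,0.2,0,0,0,0],
    [0,0,0.5,0,0,0,0],
    [0,0,0.5,0,0,0,0],
    [0,0,0.5,0,0,0,0],
  ],
)

```text
clock: 21.45
eef_pos: [0.5102, 0.1837, 0.1037]
eef_rot: [[-0.047, 0.999, 0.004], [0.999, 0.047, 0.001], [0.0, 0.004, -1.0]]
force: [0.4, -0.8, -0.1]
gripper_width: -0.0003
```

Run:
```python
from fit import *
st(); im,c=shot('wrist','b11')
h=cv2.cvtColor(im,cv2.COLOR_BGR2HSV)
d=im.copy()
q=(.5697,.1535,np.radians(2.65));o=pk(q,'block')
for z in(.010,.0185):
  p=measure(im,c,'block',tuple(np.round(proj(c,[o[0],o[1],z+.026])[0]).astype(int)),z0=z,th=q[2],r=100,dbg=d if z==.01 else None)
print(o); cv2.imwrite('pics/b11f.png',d)
```

```text
t 21.45 tcp [0.5102 0.1837 0.1037] xaxis [-0.047  0.999  0.   ] yaw 92.71 F [ 0.4 -0.8 -0.1] w -0.3
block [509.8 183.7   2.8] resid 0.063 4255
block [507.3 183.7   2.6] resid 0.066 4255
[0.50823842 0.18369063]
```

View pics/b11f.png

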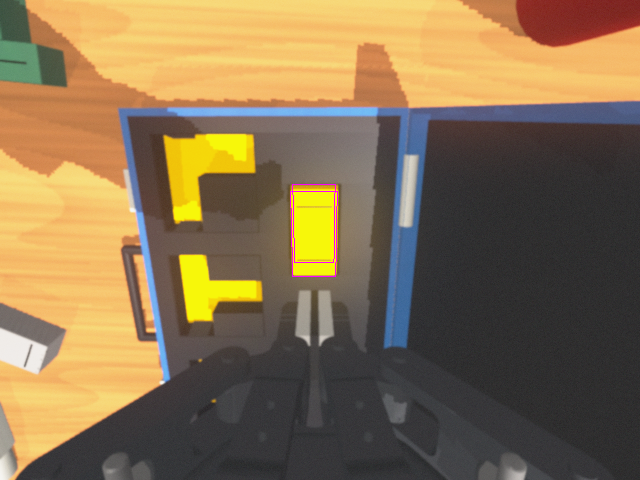

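>>> drive_tool(
  series=[
    [0,-1,0.2,0,0,0,70],
    [0,-1,0.2,0,0,0,70],
    [0,-1,0.2,0,0,0,70],
    [0,-1,0.2,0,0,0,70],
    [0,-1,0.2,0,0,0,70],
  ],
)

```text
clock: 22.0
eef_pos: [0.5075, -0.0256, 0.14]
eef_rot: [[-0.035, 0.999, -0.004], [0.999, 0.035, -0.004], [-0.004, -0.004, -1.0]]
force: [0.2, 0.6, -0.1]
gripper_width: 0.0699
```

>>> drive_tool(
  series=[
    [0,-1,0,0,0,0,70],
    [0,-1,0,0,0,0,70],
    [0,-1,0,0,0,0,70],
    [0,-1,0,0,0,0,70],
    [0,-1,0,0,0,0,70],
  ],
)

```text
clock: 22.5
eef_pos: [0.5056, -0.2255, 0.1388]
eef_rot: [[-0.035, 0.999, -0.005], [0.999, 0.035, -0.002], [-0.002, -0.005, -1.0]]
force: [-0.7, -0.2, -0.0]
gripper_width: 0.0701
```

>>> drive_tool(
  series=[
    [0,-1,-0.1,0,0,-0.4,70],
    [0,-1,-0.1,0,0,-0.4,70],
    [0,-1,-0.1,0,0,-0.4,70],
    [0,-1,-0.1,0,0,-0.4,70],
    [0,-1,-0.1,0,0,-0.4,70],
    [0,-1,-0.1,0,0,-0.4,70],
  ],
)

```text
clock: 23.1
eef_pos: [0.5069, -0.4168, 0.1186]
eef_rot: [[0.164, 0.986, -0.004], [0.986, -0.164, 0.004], [0.003, -0.004, -1.0]]
force: [0.9, -0.3, 0.6]
gripper_width: 0.0699
```

```bash
python3 look.py d1 disc 511 -417
```

```text
t 23.1 tcp [ 0.5069 -0.4168  0.1186] xaxis [0.164 0.986 0.003] yaw 80.57 F [ 0.9 -0.3  0.6] w 69.9
disc [ 513.8 -416.3    0. ] resid 0.051 2767
d/200mm [0.0343 0.0023]
```

View pics/d1f.png

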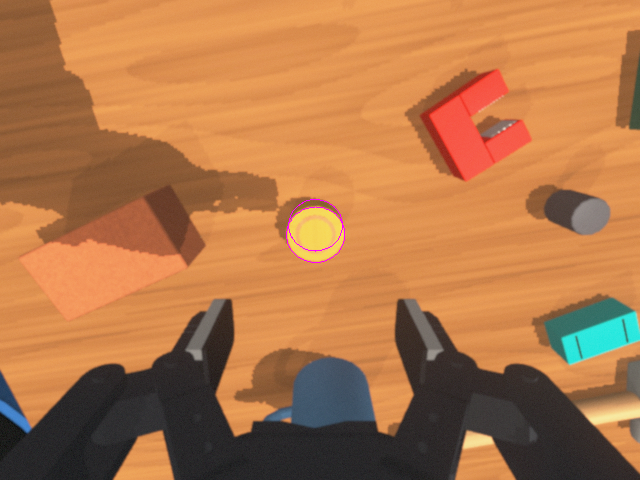

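>>> drive_tool(
  series=[
    [0.03,0.002,-0.2,0,0,0,70],
    [0.03,0.002,-0.45,0,0,0,70],
    [0.03,0.002,-0.6,0,0,0,70],
    [0.03,0.002,-0.7,0,0,0,70],
    [0.03,0.002,-0.7,0,0,0,70],
    [0.03,0.002,-0.7,0,0,0,40],
    [0.03,0.002,-0.7,0,0,0,40],
    [0.03,0.002,-0.7,0,0,0,40],
    [0.03,0.002,-0.7,0,0,0,40],
    [0.03,0.002,-0.7,0,0,0,40],
    [0.03,0.002,-0.7,0,0,0,40],
  ],
  newtons=60,
)

```text
clock: 24.25
eef_pos: [0.5165, -0.4162, -0.0159]
eef_rot: [[0.161, 0.987, 0.003], [0.987, -0.161, -0.001], [-0.001, 0.003, -1.0]]
force: [0.0, 1.7, 6.3]
gripper_width: 0.0431
```

>>> drive_tool(
  series=[
    [0,0,0.2,0,0,0,40],
    [0,0,0.5,0,0,0,40],
    [0,0,0.75,0,0,0,40],
    [0,0,0.75,0,0,0,40],
    [0,0,0.75,0,0,0,40],
  ],
)

```text
clock: 24.75
eef_pos: [0.516, -0.4173, 0.1347]
eef_rot: [[0.161, 0.987, 0.004], [0.987, -0.161, -0.004], [-0.003, 0.004, -1.0]]
force: [0.1, -0.5, -1.4]
gripper_width: 0.0428
```

```bash
python3 hand.py disc 315 300 0 d2
```

```text
t 24.75 tcp [ 0.516  -0.4173  0.1347] xaxis [ 0.161  0.987 -0.003] yaw 80.72 F [ 0.1 -0.5 -1.4] w 42.8
h 0.012 tool xy mm [ 0.4 -0.4] th-yaw -80.7 res 0.175
h 0.018 tool xy mm [ 0.5 -3. ] th-yaw -80.7 res 0.229
h 0.024 tool xy mm [ 0.1 -5.1] th-yaw -80.7 res 0.291
h 0.03 tool xy mm [ 0.7 -7.2] th-yaw -80.7 res 0.351
```

View pics/d2.png

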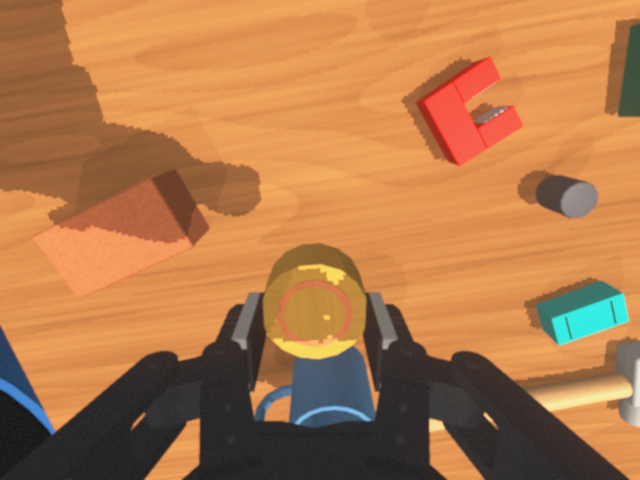

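Run:
```python
from fit import *
im=cv2.imread('pics/d2.png');h=cv2.cvtColor(im,cv2.COLOR_BGR2HSV)
for uv in[(315,250),(280,275),(345,270),(300,310),(270,320),(315,350),(315,290),(350,330),(255,330)]: print(uv,h[uv[1],uv[0]])
s=manip.get_state();c=cam('wrist',s);R=s['eef_rot'];e=s['eef_pos']; print(e)
for hh in(.016,.018,.020):
    w=ray(c,(315,313),e[2]+hh+.026)[0]; print(hh,np.round(R.T@(w-e)*1000,1))
    for y in(0,-.003):
        X=[e+R@np.array([.023*np.cos(a),y+.023*np.sin(a),-hh-.026]) for a in np.linspace(0,6.283,13)]
        u=proj(c,X); print(y,'top face rows',u[:,1].min().round(),u[:,1].max().round(),'cols',u[:,0].min().round(),u[:,0].max().round())
```

```text
(315, 250) [ 17 163 136]
(280, 275) [ 17 167 162]
(345, 270) [ 18 158 129]
(300, 310) [ 18 168 194]
(270, 320) [ 18 168 179]
(315, 350) [ 25 159 246]
(315, 290) [ 18 166 193]
(350, 330) [ 18 170 194]
(255, 330) [11 95 51]
[ 0.51428218 -0.41643668  0.13198335]
0.016 [  0.6  -3.3 -42. ]
0 top face rows 270.0 365.0 cols 259.0 368.0
-0.003 top face rows 263.0 359.0 cols 259.0 368.0
0.018 [  0.6  -4.5 -44. ]
0 top face rows 272.0 368.0 cols 259.0 368.0
-0.003 top face rows 265.0 362.0 cols 258.0 369.0
0.02 [  0.6  -5.7 -46. ]
0 top face rows 274.0 371.0 cols 258.0 369.0
-0.003 top face rows 267.0 365.0 cols 258.0 369.0
```

```bash
cat >> fit.py <<'E'
_hm=hsvmask
def hsvmask(im,col):
    if col=='brass':
        h=cv2.cvtColor(im,cv2.COLOR_BGR2HSV); H,Sa,V=[h[...,i].astype(int) for i in range(3)]
        return (H>15)&(H<29)&(Sa>130)&(V>45)
    return _hm(im,col)
E
sed -i 's/for h in (.012,.018,.024,.030)/for h in (.006,.010,.014,.018,.022)/' hand.py
python3 hand.py disc 315 340 0 d3
```

```text
t 24.8 tcp [ 0.5143 -0.4164  0.132 ] xaxis [ 0.161  0.987 -0.001] yaw 80.72 F [ 0.2 -0.1 -2.1] w 43.2
h 0.006 tool xy mm [0.2 1.8] th-yaw -80.7 res 0.225
h 0.01 tool xy mm [0.4 0.5] th-yaw -80.6 res 0.178
h 0.014 tool xy mm [ 0.4 -1.5] th-yaw -80.7 res 0.159
h 0.018 tool xy mm [ 0.3 -3. ] th-yaw -80.6 res 0.199
h 0.022 tool xy mm [ 0.1 -4.3] th-yaw -80.6 res 0.242
```

Run:
```python
from fit import *
s=manip.get_state(); im=cv2.imread('pics/d3.png');c=cam('wrist',s);R=s['eef_rot'];e=s['eef_pos']
m=hsvmask(im,'brass').astype(np.uint8)
m=cv2.morphologyEx(m,cv2.MORPH_OPEN,np.ones((3,3)))
cs,_=cv2.findContours(m[200:400,220:420],cv2.RETR_EXTERNAL,cv2.CHAIN_APPROX_NONE,offset=(220,200)); k=max(cs,key=cv2.contourArea)
M=np.zeros_like(m);cv2.fillPoly(M,[k],1);print(cv2.boundingRect(k))
for h in(.008,.010,.012,.014,.016,.018):
    z0=e[2]+h;p,f=fitg(im,c,'disc',list(ray(c,(315,300),z0+.026)[0][:2])+[0],M,z0,z0+.026,100); t=R.T@np.r_[p[:2]-e[:2],0]; print(h,np.round(t*1000,1),round(f,3))
d=im.copy();cv2.drawContours(d,[k],-1,(255,0,255),1);cv2.imwrite('pics/d3f.png',cv2.resize(d[200:420,180:450],None,fx=2.7,fy=2.7))
```

```text
(262, 244, 105, 115)
0.008 [ 0.4  1.2 -0. ] 0.058
0.01 [ 0.3  0.6 -0. ] 0.035
0.012 [ 0.3 -0.3  0. ] 0.019
0.014 [ 0.3 -1.4  0. ] 0.023
0.016 [ 0.3 -2.4  0. ] 0.045
0.018 [ 0.5 -2.9  0. ] 0.071
```

View pics/d3f.png

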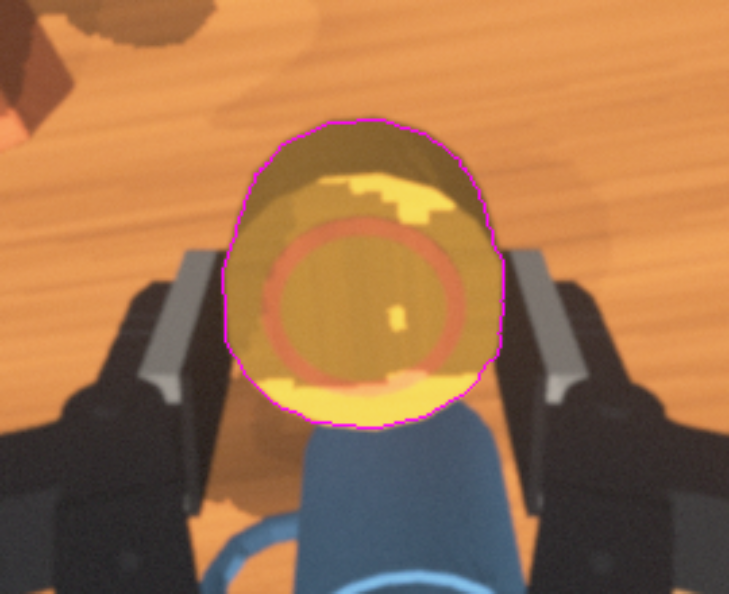

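>>> drive_tool(
  series=[
    [0.2,1,0,0,0,0.2,40],
    [0.2,1,0,0,0,0.2,40],
    [0.2,1,0,0,0,0.2,40],
    [0.2,1,0,0,0,0.2,40],
    [0.2,1,0,0,0,0.2,40],
  ],
)

```text
clock: 25.35
eef_pos: [0.5549, -0.2055, 0.1298]
eef_rot: [[0.044, 0.999, -0.003], [0.999, -0.044, 0.007], [0.007, -0.003, -1.0]]
force: [0.0, 0.1, -0.7]
gripper_width: 0.0432
```

>>> drive_tool(
  series=[
    [0.2,1,0,0,0,0.2,40],
    [0.2,1,0,0,0,0.2,40],
    [0.2,1,0,0,0,0.2,40],
    [0.2,1,0,0,0,0.2,40],
    [0.2,1,0,0,0,0.2,40],
  ],
)

```text
clock: 25.85
eef_pos: [0.5936, -0.0058, 0.1303]
eef_rot: [[-0.06, 0.998, -0.002], [0.998, 0.06, 0.007], [0.007, -0.002, -1.0]]
force: [0.4, -0.1, -0.6]
gripper_width: 0.0428
```

>>> drive_tool(
  series=[
    [0.12,1,-0.1,0,0,0,40],
    [0.12,1,-0.1,0,0,0,40],
    [0.12,1,-0.2,0,0,0,40],
    [0.12,1,-0.3,0,0,0,40],
    [0.12,1,-0.3,0,0,0,40],
    [0.12,1,-0.3,0,0,0,40],
    [0.12,1,-0.3,0,0,0,40],
  ],
)

```text
clock: 26.55
eef_pos: [0.6183, 0.1814, 0.0705]
eef_rot: [[-0.047, 0.999, -0.002], [0.999, 0.047, -0.002], [-0.002, -0.002, -1.0]]
force: [0.2, -0.1, -0.6]
gripper_width: 0.0431
```

```bash
cat > hand.py <<'E'
import sys
from fit import *
# hand.py gauge uvx uvy th0deg pic hlist...: fit the held gauge, report in tool frame
n=sys.argv[1]; s=st(); im,c=shot('wrist',sys.argv[5])
R=np.array(s['eef_rot']);e=np.array(s['eef_pos']); uv=(int(sys.argv[2]),int(sys.argv[3]))
m=hsvmask(im,COL[n]).astype(np.uint8); m=cv2.morphologyEx(m,cv2.MORPH_OPEN,np.ones((3,3)))
l=cv2.connectedComponents(m)[1]; lab=l[uv[1]-12:uv[1]+12,uv[0]-12:uv[0]+12]; lab=np.bincount(lab[lab>0]).argmax()
cs,_=cv2.findContours((l==lab).astype(np.uint8),cv2.RETR_EXTERNAL,cv2.CHAIN_APPROX_NONE);k=max(cs,key=cv2.contourArea)
M=np.zeros_like(m);cv2.fillPoly(M,[k],1)
for h in map(float,sys.argv[6:]):
    z0=e[2]+h/1000; p,f=fitg(im,c,n,list(ray(c,uv,z0+.026)[0][:2])+[np.radians(float(sys.argv[4]))],M,z0,z0+.026,130)
    t=R.T@np.r_[p[:2]-e[:2],0]
    print('h',h,'tool xy mm',np.round(t[:2]*1000,1),'th',round(float(np.degrees(p[2])),1),'world',np.round(p[:2]*1000,1),'res',round(f,3))
E
python3 hand.py disc 315 300 0 d4 11 13 15
python3 - <<'E'
from fit import *
im=cv2.imread('pics/d4.png');c=cam('wrist')
d=im.copy();q=fitcase(im,c,(.5697,.1535,np.radians(2.65)),('tee','square','snap'),dbg=d);print(pk(q,'disc'));cv2.imwrite('pics/d4f.png',d)
E
```

```text
t 26.55 tcp [0.6183 0.1814 0.0705] xaxis [-0.047  0.999 -0.002] yaw 92.67 F [ 0.2 -0.1 -0.6] w 43.1
h 11.0 tool xy mm [ 0.4 23.6] th -0.3 world [641.9 182.9] res 0.706
h 13.0 tool xy mm [-0.3 22.4] th -0.2 world [640.8 182.2] res 0.714
h 15.0 tool xy mm [-0.  21.3] th -0.3 world [639.6 182.4] res 0.721
case [570.48 152.9    2.55] resid 0.094
[0.61895897 0.18809036]
```

View pics/d4f.png

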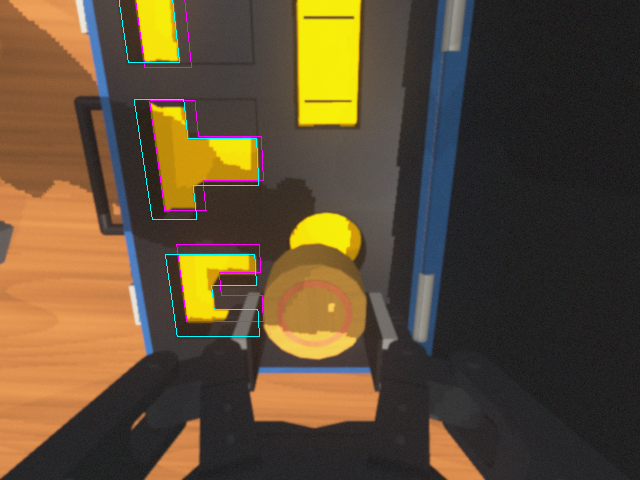

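>>> drive_tool(
  series=[
    [0.005,0.03,0,0,0,0,40],
    [0.005,0.034,-0.12,0,0,0,40],
    [0.005,0.034,-0.22,0,0,0,40],
    [0.005,0.034,-0.22,0,0,0,40],
    [0.005,0.034,-0.22,0,0,0,40],
    [0.005,0.034,-0.22,0,0,0,40],
    [0.005,0.034,-0.22,0,0,0,40],
  ],
)

```text
clock: 27.3
eef_pos: [0.6208, 0.1908, 0.0294]
eef_rot: [[-0.047, 0.999, 0.002], [0.999, 0.047, 0.001], [0.001, 0.002, -1.0]]
force: [0.9, 0.3, -1.0]
gripper_width: 0.043
```

Run:
```python
from fit import *
st();im,c=shot('wrist','d5');st()
d=im.copy();q=fitcase(im,c,(.5697,.1535,np.radians(2.65)),('tee',),dbg=d);print(pk(q,'disc'));cv2.imwrite('pics/d5f.png',d)
```

```text
t 27.3 tcp [0.6208 0.1908 0.0294] xaxis [-0.047  0.999  0.001] yaw 92.71 F [ 0.9  0.3 -1. ] w 43.0
t 27.35 tcp [0.6206 0.1908 0.0291] xaxis [-0.047  0.999  0.001] yaw 92.72 F [-0.   0.1 -1. ] w 42.8
case [569.83 153.85   2.78] resid 0.059
[0.61816637 0.18923218]
```

View pics/d5f.png

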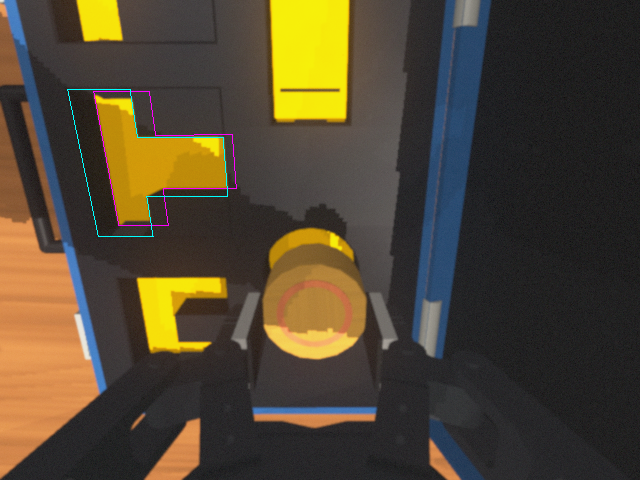

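>>> drive_tool(
  series=[
    [-0.007,-0.01,-0.02,0,0,0,40],
    [-0.007,-0.01,-0.045,0,0,0,40],
    [-0.007,-0.01,-0.045,0,0,0,40],
    [-0.007,-0.01,-0.045,0,0,0,40],
    [-0.007,-0.01,-0.045,0,0,0,40],
    [-0.007,-0.01,-0.045,0,0,0,40],
  ],
)

```text
clock: 27.95
eef_pos: [0.6184, 0.1888, 0.0189]
eef_rot: [[-0.048, 0.999, 0.0], [0.999, 0.048, 0.0], [0.0, 0.0, -1.0]]
force: [-0.9, -0.5, -1.7]
gripper_width: 0.043
```

>>> drive_tool(
  series=[
    [0,0,0,0,0,0,40],
    [0,0,0,0,0,0,40],
    [0,0,0,0,0,0,40],
  ],
)

```text
clock: 28.25
eef_pos: [0.6183, 0.1886, 0.0189]
eef_rot: [[-0.048, 0.999, 0.0], [0.999, 0.048, 0.0], [0.0, 0.0, -1.0]]
force: [0.4, 0.2, -1.7]
gripper_width: 0.0434
```

Now lower it into the hole.

>>> drive_tool(
  series=[
    [0.004,0,-0.01,0,0,0,40],
    [0.004,0,-0.02,0,0,0,40],
    [0.004,0,-0.03,0,0,0,40],
    [0.004,0,-0.045,0,0,0,40],
    [0.004,0,-0.055,0,0,0,40],
    [0.004,0,-0.055,0,0,0,40],
  ],
)

```text
clock: 28.85
eef_pos: [0.6198, 0.1887, 0.0078]
eef_rot: [[-0.048, 0.999, 0.001], [0.999, 0.048, 0.001], [0.0, 0.001, -1.0]]
force: [2.2, 0.1, -1.1]
gripper_width: 0.0431
```

Run:
```python
from fit import *
st();im,c=shot('wrist','d6')
```

```text
t 28.85 tcp [0.6198 0.1887 0.0078] xaxis [-0.048  0.999  0.   ] yaw 92.73 F [ 2.2  0.1 -1.1] w 43.1
```

View pics/d6.png

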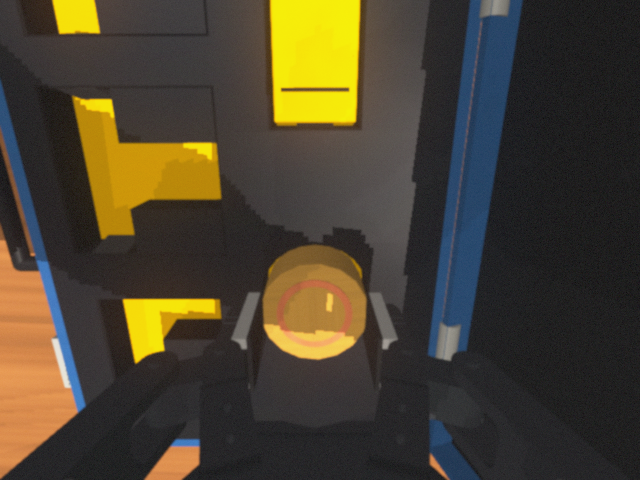

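>>> drive_tool(
  series=[
    [0,0,-0.01,0,0,0,40],
    [0,0,-0.02,0,0,0,40],
    [0,0,-0.02,0,0,0,40],
  ],
)

```text
clock: 29.2
eef_pos: [0.6202, 0.1888, 0.0042]
eef_rot: [[-0.048, 0.999, 0.002], [0.999, 0.048, 0.001], [0.001, 0.002, -1.0]]
force: [4.0, 1.1, 0.4]
gripper_width: 0.0433
```

>>> drive_tool(
  series=[
    [0,0,0,0,0,0,60],
    [0,0,0,0,0,0,60],
    [0,0,0,0,0,0,60],
    [0,0,0.1,0,0,0,60],
    [0,0,0.35,0,0,0,60],
    [0,0,0.45,0,0,0,30],
    [0,0,0.45,0,0,0,0],
    [0,0,0.45,0,0,0,0],
    [0,0,0.45,0,0,0,0],
    [0,0,0.45,0,0,0,0],
  ],
)

```text
clock: 30.2
eef_pos: [0.6179, 0.188, 0.0921]
eef_rot: [[-0.048, 0.999, -0.003], [0.999, 0.048, -0.001], [-0.001, -0.003, -1.0]]
force: [-0.0, -0.4, 0.8]
gripper_width: -0.0002
```

Run:
```python
from fit import *
st();im,c=shot('wrist','d7')
```

```text
t 30.2 tcp [0.6179 0.188  0.0921] xaxis [-0.048  0.999 -0.001] yaw 92.75 F [-0.  -0.4  0.8] w -0.2
```

View pics/d7.png

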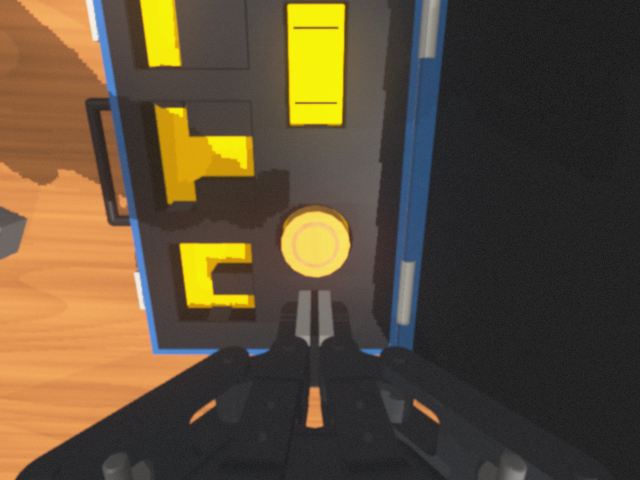

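>>> drive_tool(
  series=[
    [0,0,-0.2,0,0,0,0],
    [0,0,-0.36,0,0,0,0],
    [0,0,-0.38,0,0,0,0],
    [0,0,-0.4,0,0,0,0],
    [0,0,-0.41,0,0,0,0],
    [0,0,-0.41,0,0,0,0],
  ],
)

```text
clock: 30.85
eef_pos: [0.6201, 0.1892, 0.0132]
eef_rot: [[-0.048, 0.999, 0.002], [0.999, 0.048, 0.001], [0.001, 0.002, -1.0]]
force: [0.8, -0.0, 1.1]
gripper_width: 0.0004
```

>>> drive_tool(
  series=[
    [0,0,-0.01,0,0,0,0],
    [0,0,-0.02,0,0,0,0],
    [0,0,-0.02,0,0,0,0],
  ],
)

```text
clock: 31.15
eef_pos: [0.6208, 0.1893, 0.0092]
eef_rot: [[-0.048, 0.999, 0.004], [0.999, 0.048, 0.001], [0.001, 0.004, -1.0]]
force: [1.8, 0.6, 4.0]
gripper_width: -0.0001
```

>>> drive_tool(
  series=[
    [0,0,-0.01,0,0,0,0],
    [0,0,-0.01,0,0,0,0],
  ],
)

```text
clock: 31.35
eef_pos: [0.6197, 0.1889, 0.0063]
eef_rot: [[-0.048, 0.999, 0.001], [0.999, 0.048, 0.001], [0.001, 0.001, -1.0]]
force: [1.4, 0.4, 2.5]
gripper_width: 0.0001
```

>>> drive_tool(
  series=[
    [0,0,-0.01,0,0,0,0],
    [0,0,-0.01,0,0,0,0],
  ],
)

```text
clock: 31.55
eef_pos: [0.6201, 0.1891, 0.0047]
eef_rot: [[-0.048, 0.999, 0.002], [0.999, 0.048, 0.001], [0.001, 0.002, -1.0]]
force: [2.5, -0.6, 6.1]
gripper_width: 0.0
```

>>> drive_tool(
  series=[
    [0,0,-0.01,0,0,0,0],
    [0,0,-0.01,0,0,0,0],
  ],
)

```text
clock: 31.75
eef_pos: [0.6201, 0.189, 0.0046]
eef_rot: [[-0.048, 0.999, 0.002], [0.999, 0.048, -0.0], [-0.0, 0.002, -1.0]]
force: [-2.8, -1.4, 17.2]
gripper_width: 0.0
```

>>> drive_tool(
  series=[
    [0,0,0.2,0,0,0,0],
    [0,0,0.6,0,0,-0.3,0],
    [-0.1,-0.3,0.7,0,0,-0.6,80],
    [-0.3,-0.6,0.7,0,0,-0.9,80],
    [-0.4,-0.9,0.7,0,0,-1,80],
    [-0.4,-0.9,0.7,0,0,-1,80],
    [-0.4,-0.9,0.7,0,0,-1,80],
  ],
)

```text
clock: 32.45
eef_pos: [0.5355, 0.0008, 0.1407]
eef_rot: [[0.466, 0.885, -0.005], [0.885, -0.466, -0.005], [-0.007, -0.002, -1.0]]
force: [-0.0, -0.4, -0.1]
gripper_width: 0.0727
```

>>> drive_tool(
  series=[
    [-0.4,-0.9,0,0,0,-1,80],
    [-0.4,-0.9,0,0,0,-1,80],
    [-0.4,-0.9,0,0,0,-1,80],
    [-0.4,-0.9,0,0,0,-1,80],
    [-0.4,-0.9,0,0,0,-1,80],
  ],
)

```text
clock: 32.95
eef_pos: [0.4545, -0.178, 0.1405]
eef_rot: [[0.848, 0.53, -0.005], [0.53, -0.848, -0.002], [-0.005, -0.001, -1.0]]
force: [0.0, -0.4, 0.1]
gripper_width: 0.08
```

>>> drive_tool(
  series=[
    [0,-0.55,-0.2,0,0,-0.27,80],
    [0,-0.55,-0.2,0,0,-0.27,80],
    [0,-0.55,-0.2,0,0,-0.27,80],
    [0,-0.55,-0.2,0,0,-0.27,80],
    [0,-0.55,-0.2,0,0,-0.27,80],
    [0,-0.55,-0.2,0,0,-0.27,80],
  ],
)

```text
clock: 33.55
eef_pos: [0.46, -0.2789, 0.1022]
eef_rot: [[0.907, 0.42, 0.001], [0.42, -0.907, 0.001], [0.001, -0.001, -1.0]]
force: [0.0, 0.5, -0.2]
gripper_width: 0.0803
```

```bash
python3 look.py n1 snap 452 -287 0 24
```

```text
t 33.55 tcp [ 0.46   -0.2789  0.1022] xaxis [0.907 0.42  0.001] yaw 24.84 F [ 0.   0.5 -0.2] w 80.3
snap [ 453.  -286.1   24.4] resid 0.057 4768
d/200mm [-0.035 -0.036]
```

View pics/n1f.png

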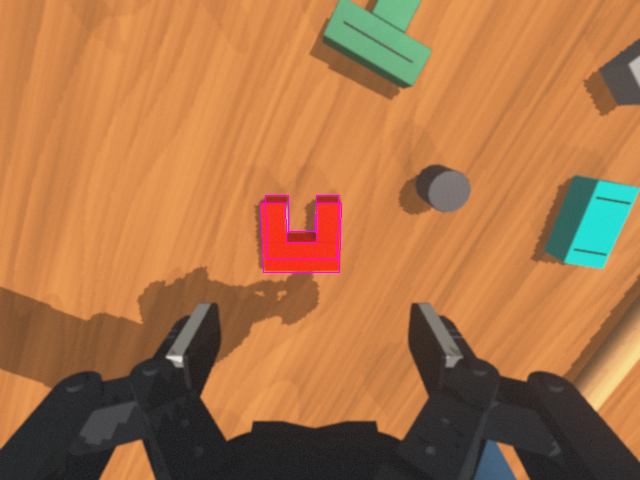

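>>> drive_tool(
  series=[
    [-0.025,-0.06,-0.2,0,0,-0.015,80],
    [-0.025,-0.06,-0.4,0,0,-0.015,80],
    [-0.025,-0.06,-0.55,0,0,-0.015,80],
    [-0.025,-0.06,-0.61,0,0,-0.015,80],
    [-0.025,-0.06,-0.61,0,0,-0.015,80],
    [-0.025,-0.06,-0.61,0,0,-0.015,50],
    [-0.025,-0.06,-0.61,0,0,-0.015,50],
    [-0.025,-0.06,-0.61,0,0,-0.015,50],
    [-0.025,-0.06,-0.61,0,0,-0.015,50],
    [-0.025,-0.06,-0.61,0,0,-0.015,50],
  ],
  newtons=60,
)

```text
clock: 34.6
eef_pos: [0.4563, -0.2941, -0.0177]
eef_rot: [[0.912, 0.41, 0.004], [0.41, -0.912, -0.002], [0.003, 0.004, -1.0]]
force: [-0.2, 1.3, 6.4]
gripper_width: 0.0562
```

>>> drive_tool(
  series=[
    [0,0,0.2,0,0,0,50],
    [0,0,0.5,0,0,0,50],
    [0,0,0.7,0,0,0,50],
    [0,0,0.7,0,0,0,50],
    [0,0,0.7,0,0,0,50],
    [0,0,0.7,0,0,0,50],
  ],
)

```text
clock: 35.2
eef_pos: [0.4528, -0.2929, 0.1188]
eef_rot: [[0.912, 0.41, -0.002], [0.41, -0.912, 0.001], [-0.002, -0.002, -1.0]]
force: [-0.8, 0.2, -2.1]
gripper_width: 0.0562
```

```bash
python3 hand.py snap 314 335 24.4 n2 12 15 18 21
```

```text
t 35.2 tcp [ 0.4528 -0.2929  0.1188] xaxis [ 0.912  0.41  -0.002] yaw 24.18 F [-0.8  0.2 -2.1] w 56.2
h 12.0 tool xy mm [ 0.2 -5.1] th 23.8 world [ 450.9 -288.2] res 0.056
h 15.0 tool xy mm [ 0.4 -7. ] th 24.2 world [ 450.2 -286.3] res 0.029
h 18.0 tool xy mm [ 0.4 -8.4] th 24.6 world [ 449.7 -285.1] res 0.058
h 21.0 tool xy mm [ 0.2 -9.1] th 23.5 world [ 449.3 -284.5] res 0.102
```

View pics/n2.png

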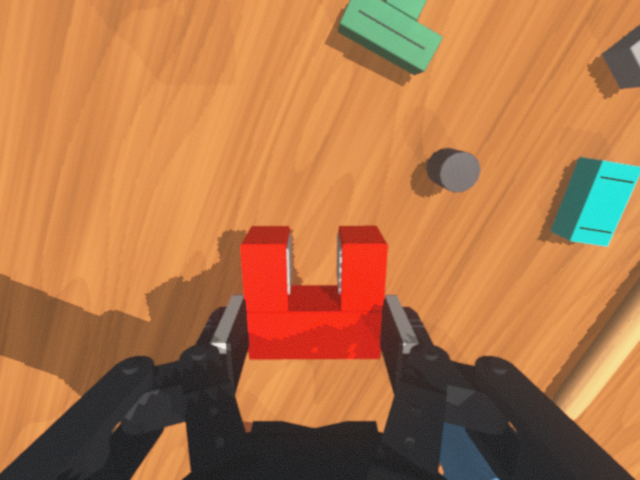

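>>> drive_tool(
  series=[
    [0.5,1,0.1,0,0,-0.72,50],
    [0.5,1,0.1,0,0,-0.72,50],
    [0.5,1,0.1,0,0,-0.72,50],
    [0.5,1,0.1,0,0,-0.72,50],
    [0.5,1,0.1,0,0,-0.72,50],
    [0.5,1,0.1,0,0,-0.72,50],
  ],
)

```text
clock: 35.85
eef_pos: [0.5557, -0.0856, 0.1388]
eef_rot: [[0.998, 0.056, 0.0], [0.056, -0.998, 0.005], [0.0, -0.005, -1.0]]
force: [0.1, -0.3, -1.5]
gripper_width: 0.0562
```

>>> drive_tool(
  series=[
    [0.5,0.98,-0.1,0,0,0,50],
    [0.5,0.98,-0.1,0,0,0,50],
    [0.5,0.98,-0.3,0,0,0,50],
    [0.5,0.98,-0.3,0,0,0,50],
    [0.5,0.98,-0.3,0,0,0,50],
    [0.5,0.98,-0.3,0,0,0,50],
    [0.5,0.98,-0.3,0,0,0,50],
    [0.5,0.98,-0.3,0,0,0,50],
    [0.5,0.98,-0.3,0,0,0,50],
  ],
)

```text
clock: 36.75
eef_pos: [0.6541, 0.1001, 0.0799]
eef_rot: [[0.999, 0.042, 0.0], [0.042, -0.999, -0.001], [-0.0, 0.001, -1.0]]
force: [0.2, -0.4, -1.5]
gripper_width: 0.0561
```

```bash
python3 hand.py snap 314 335 2.65 n3 13.5 15 16.5
python3 - <<'E'
from fit import *
im=cv2.imread('pics/n3.png');c=cam('wrist')
d=im.copy();q=fitcase(im,c,(.5697,.1535,np.radians(2.65)),('tee',),dbg=d);print(pk(q,'snap'));cv2.imwrite('pics/n3f.png',d)
E
```

```text
t 36.75 tcp [0.6541 0.1001 0.0799] xaxis [ 0.999  0.042 -0.   ] yaw 2.43 F [ 0.2 -0.4 -1.5] w 56.1
h 13.5 tool xy mm [ 0.2 -6.2] th 2.4 world [654.  106.3] res 0.093
h 15.0 tool xy mm [ 0.1 -7. ] th 2.8 world [653.9 107.1] res 0.086
h 16.5 tool xy mm [ 0.2 -7.9] th 2.5 world [653.9 108. ] res 0.093
case [569.68 154.16   3.64] resid 0.052
[0.65617863 0.11757045]
```

View pics/n3f.png

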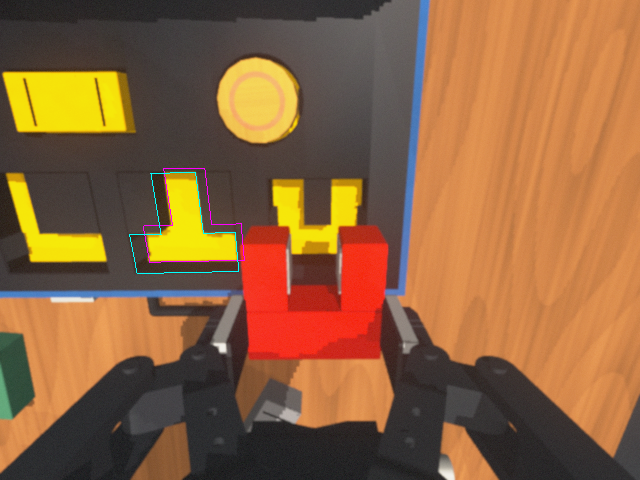

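>>> drive_tool(
  series=[
    [0.008,0.042,-0.1,0,0,0.007,50],
    [0.008,0.042,-0.22,0,0,0.007,50],
    [0.008,0.042,-0.22,0,0,0.007,50],
    [0.008,0.042,-0.22,0,0,0.007,50],
    [0.008,0.042,-0.22,0,0,0.007,50],
    [0.008,0.042,-0.22,0,0,0.007,50],
    [0.008,0.042,-0.22,0,0,0.007,50],
    [0.008,0.042,-0.22,0,0,0.007,50],
    [0.008,0.042,-0.22,0,0,0.007,50],
  ],
)

```text
clock: 37.7
eef_pos: [0.6559, 0.111, 0.0361]
eef_rot: [[0.999, 0.049, 0.001], [0.049, -0.999, 0.0], [0.001, 0.0, -1.0]]
force: [-0.7, -0.3, -2.8]
gripper_width: 0.0559
```

Run:
```python
from fit import *
st();im,c=shot('wrist','n4');st()
d=im.copy();q=fitcase(im,c,(.5697,.1535,np.radians(2.65)),('tee','square'),dbg=d);print(pk(q,'snap'))
for z in(.03,.01): cv2.polylines(d,[np.round(proj(c,xf(PK['snap'],q,z))).astype(int)],True,(0,255,0),1)
cv2.imwrite('pics/n4f.png',d)
```

```text
t 37.7 tcp [0.6559 0.111  0.0361] xaxis [0.999 0.049 0.001] yaw 2.8 F [-0.7 -0.3 -2.8] w 55.9
t 37.75 tcp [0.6558 0.111  0.036 ] xaxis [0.999 0.049 0.   ] yaw 2.8 F [-1.  -0.4 -1.8] w 55.7
case [570.05 154.03   2.68] resid 0.056
[0.65592372 0.11600893]
```

View pics/n4f.png

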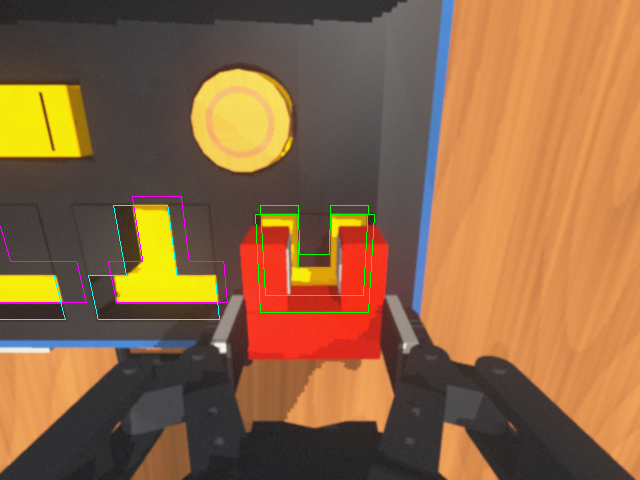

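>>> drive_tool(
  series=[
    [0,-0.0095,-0.04,0,0,0,50],
    [0,-0.0095,-0.08,0,0,0,50],
    [0,-0.0095,-0.08,0,0,0,50],
    [0,-0.0095,-0.08,0,0,0,50],
    [0,-0.0095,-0.08,0,0,0,50],
    [0,-0.0095,-0.08,0,0,0,50],
    [0,-0.0095,-0.08,0,0,0,50],
  ],
)

```text
clock: 38.45
eef_pos: [0.6559, 0.1092, 0.0201]
eef_rot: [[0.999, 0.049, 0.001], [0.049, -0.999, 0.0], [0.001, -0.0, -1.0]]
force: [0.2, 0.5, -2.5]
gripper_width: 0.0565
```

```bash
python3 hand.py snap 314 335 2.65 n5 13.5 15 16.5
```

```text
t 38.45 tcp [0.6559 0.1092 0.0201] xaxis [0.999 0.049 0.001] yaw 2.8 F [ 0.2  0.5 -2.5] w 56.5
h 13.5 tool xy mm [ 0.2 -6.3] th 2.7 world [655.8 115.4] res 0.229
h 15.0 tool xy mm [ 0.1 -7.2] th 2.9 world [655.7 116.4] res 0.226
h 16.5 tool xy mm [ 0.1 -8.2] th 3.0 world [655.6 117.3] res 0.231
```

View pics/n5.png

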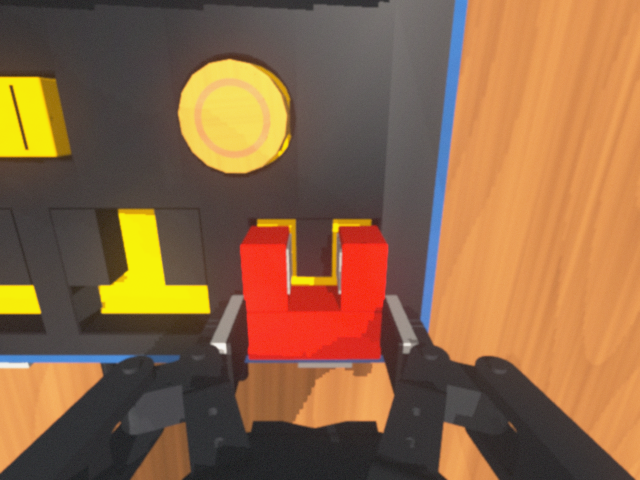

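>>> drive_tool(
  series=[
    [0,0,-0.015,0,0,0,50],
    [0,0,-0.03,0,0,0,50],
    [0,0,-0.045,0,0,0,50],
    [0,0,-0.045,0,0,0,50],
  ],
)

```text
clock: 38.9
eef_pos: [0.6551, 0.1089, 0.01]
eef_rot: [[0.999, 0.049, -0.001], [0.049, -0.999, -0.0], [-0.001, 0.0, -1.0]]
force: [-0.7, 1.2, -1.7]
gripper_width: 0.0561
```

>>> drive_tool(
  series=[
    [0,0,-0.015,0,0,0,50],
    [0,0,-0.03,0,0,0,50],
    [0,0,-0.045,0,0,0,50],
    [0,0,-0.045,0,0,0,50],
  ],
)

```text
clock: 39.3
eef_pos: [0.6559, 0.1091, 0.0015]
eef_rot: [[0.999, 0.049, 0.0], [0.049, -0.999, 0.0], [0.0, -0.0, -1.0]]
force: [1.5, 0.2, -3.7]
gripper_width: 0.0562
```

Run:
```python
from fit import *
st();im,c=shot('wrist','n6')
```

```text
t 39.3 tcp [0.6559 0.1091 0.0015] xaxis [0.999 0.049 0.   ] yaw 2.8 F [ 1.5  0.2 -3.7] w 56.2
```

View pics/n6.png

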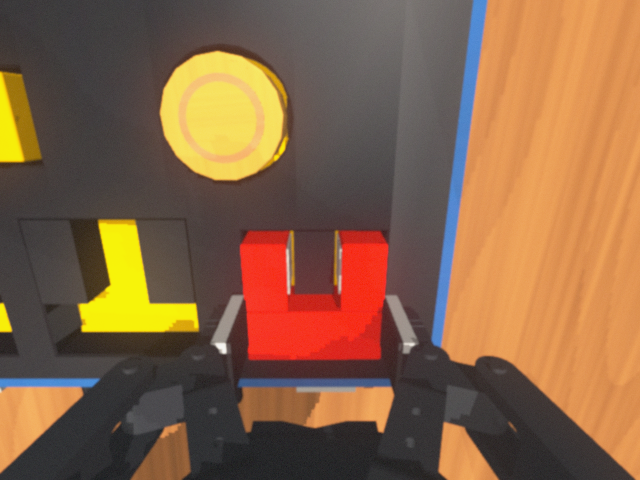

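>>> drive_tool(
  series=[
    [0,0,0,0,0,0,72],
    [0,0,0,0,0,0,72],
    [0,0,0,0,0,0,72],
    [0,0,0.1,0,0,0,72],
    [0,0.01,0.35,0,0,0,72],
    [0,0.02,0.4,0,0,0,28],
    [0,0.02,0.4,0,0,0,28],
    [0,0.02,0.4,0,0,0,28],
    [0,0.02,0.4,0,0,0,28],
    [0,0.02,0.4,0,0,0,28],
  ],
)

```text
clock: 40.35
eef_pos: [0.6545, 0.1126, 0.08]
eef_rot: [[0.999, 0.049, -0.003], [0.049, -0.999, -0.001], [-0.003, 0.001, -1.0]]
force: [0.3, 0.2, -0.1]
gripper_width: 0.0283
```

Run:
```python
from fit import *
st();im,c=shot('wrist','n7')
```

```text
t 40.35 tcp [0.6545 0.1126 0.08  ] xaxis [ 0.999  0.049 -0.003] yaw 2.8 F [ 0.3  0.2 -0.1] w 28.3
```

View pics/n7.png

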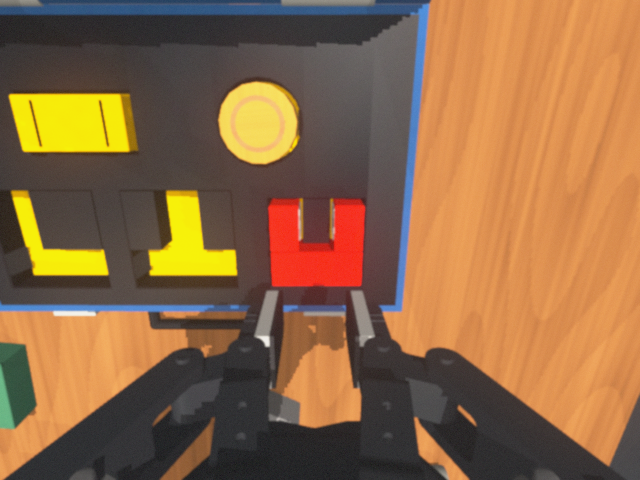

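>>> drive_tool(
  series=[
    [0,0,-0.15,0,0,0,28],
    [0,0,-0.28,0,0,0,28],
    [0,0,-0.32,0,0,0,28],
    [0,0,-0.34,0,0,0,28],
    [0,0,-0.34,0,0,0,28],
  ],
)

```text
clock: 40.9
eef_pos: [0.656, 0.1132, 0.014]
eef_rot: [[0.999, 0.049, 0.0], [0.049, -0.999, 0.0], [0.0, -0.0, -1.0]]
force: [-0.2, -0.3, -0.2]
gripper_width: 0.0281
```

>>> drive_tool(
  series=[
    [0,0,-0.01,0,0,0,28],
    [0,0,-0.02,0,0,0,28],
    [0,0,-0.02,0,0,0,28],
  ],
)

```text
clock: 41.2
eef_pos: [0.6569, 0.1135, 0.0111]
eef_rot: [[0.999, 0.049, 0.003], [0.049, -0.999, 0.001], [0.003, -0.0, -1.0]]
force: [0.6, 0.4, 3.0]
gripper_width: 0.028
```

>>> drive_tool(
  series=[
    [0,0,-0.01,0,0,0,28],
    [0,0,-0.015,0,0,0,28],
    [0,0,-0.015,0,0,0,28],
  ],
)

```text
clock: 41.5
eef_pos: [0.657, 0.1135, 0.0081]
eef_rot: [[0.999, 0.049, 0.003], [0.049, -0.999, 0.001], [0.003, -0.0, -1.0]]
force: [-0.1, -0.1, 5.2]
gripper_width: 0.0283
```

>>> drive_tool(
  series=[
    [0,0,-0.01,0,0,0,28],
    [0,0,-0.015,0,0,0,28],
    [0,0,-0.015,0,0,0,28],
  ],
)

```text
clock: 41.8
eef_pos: [0.6567, 0.1134, 0.0045]
eef_rot: [[0.999, 0.049, 0.002], [0.049, -0.999, 0.001], [0.002, -0.001, -1.0]]
force: [0.9, 0.3, 3.7]
gripper_width: 0.0277
```

>>> drive_tool(
  series=[
    [0,0,-0.01,0,0,0,28],
    [0,0,-0.015,0,0,0,28],
    [0,0,-0.015,0,0,0,28],
  ],
)

```text
clock: 42.1
eef_pos: [0.6568, 0.1134, 0.0043]
eef_rot: [[0.999, 0.048, 0.002], [0.048, -0.999, -0.0], [0.002, 0.0, -1.0]]
force: [-3.9, -0.6, 19.0]
gripper_width: 0.0283
```

>>> drive_tool(
  series=[
    [0,0,0.2,0,0,0,28],
    [0,0,0.5,0,0,0,28],
    [0,0,0.6,0,0,0,28],
  ],
)

```text
clock: 42.4
eef_pos: [0.6563, 0.1133, 0.1236]
eef_rot: [[0.999, 0.049, 0.002], [0.049, -0.999, 0.0], [0.002, -0.0, -1.0]]
force: [0.2, -0.0, 0.5]
gripper_width: 0.0279
```

Run:
```python
from fit import *
st();im,c=shot('wrist','n8')
```

```text
t 42.4 tcp [0.6563 0.1133 0.1236] xaxis [0.999 0.049 0.002] yaw 2.8 F [ 0.2 -0.   0.5] w 27.9
```

>>> drive_tool(
  series=[
    [-0.5,-0.6,0,0,0,-0.16,55],
    [-0.5,-0.6,0,0,0,-0.16,55],
    [-0.5,-0.6,0,0,0,-0.16,55],
    [-0.5,-0.6,0,0,0,-0.16,55],
    [-0.5,-0.6,0,0,0,-0.16,55],
  ],
)

```text
clock: 42.95
eef_pos: [0.5539, -0.0092, 0.12]
eef_rot: [[0.999, -0.039, -0.002], [-0.039, -0.999, -0.001], [-0.002, 0.001, -1.0]]
force: [-0.3, 0.8, 0.5]
gripper_width: 0.055
```

>>> drive_tool(
  series=[
    [-0.53,-0.6,-0.1,0,0,0,55],
    [-0.53,-0.6,-0.1,0,0,0,55],
    [-0.53,-0.6,-0.1,0,0,0,55],
    [-0.53,-0.6,-0.1,0,0,0,55],
    [-0.53,-0.6,-0.1,0,0,0,55],
    [-0.53,-0.6,-0.1,0,0,0,55],
  ],
)

```text
clock: 43.55
eef_pos: [0.4517, -0.125, 0.1011]
eef_rot: [[0.999, -0.032, 0.002], [-0.032, -0.999, 0.001], [0.002, -0.001, -1.0]]
force: [0.5, -0.3, -0.0]
gripper_width: 0.0553
```

```bash
python3 look.py e1 tee 446 -133 0 -2
```

```text
t 43.55 tcp [ 0.4517 -0.125   0.1011] xaxis [ 0.999 -0.032  0.002] yaw -1.85 F [ 0.5 -0.3 -0. ] w 55.3
tee [ 444.3 -128.1   -2.4] resid 0.086 4706
d/200mm [-0.037  -0.0153]
```

View pics/n8.png

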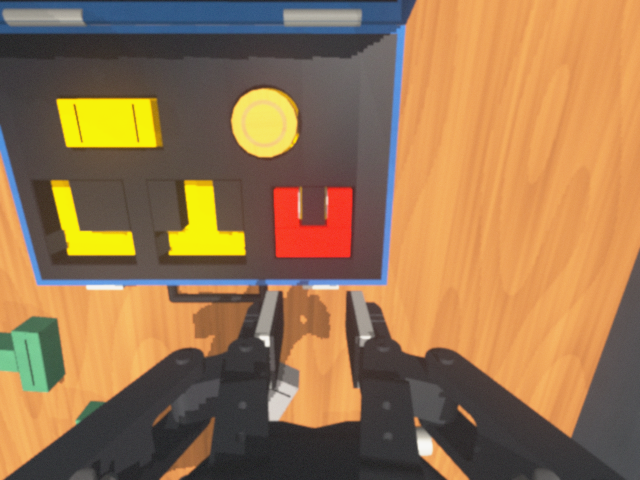

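View pics/e1f.png

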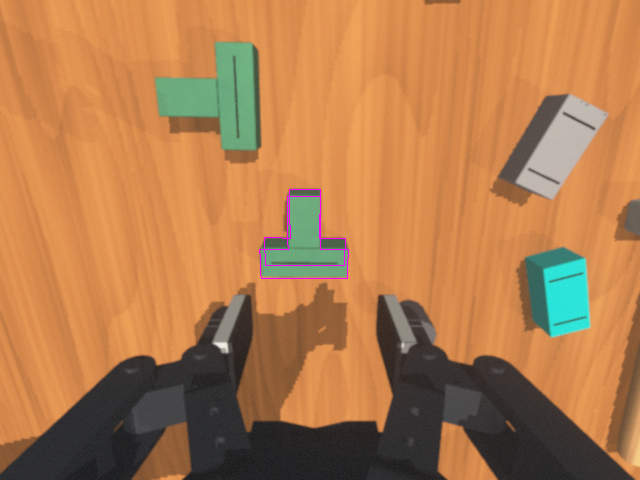

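>>> drive_tool(
  series=[
    [-0.036,0.025,-0.2,0,0,-0.017,55],
    [-0.036,0.025,-0.4,0,0,-0.017,55],
    [-0.036,0.025,-0.55,0,0,-0.017,55],
    [-0.036,0.025,-0.605,0,0,-0.017,55],
    [-0.036,0.025,-0.605,0,0,-0.017,55],
    [-0.036,0.025,-0.605,0,0,-0.017,16],
    [-0.036,0.025,-0.605,0,0,-0.017,16],
    [-0.036,0.025,-0.605,0,0,-0.017,16],
    [-0.036,0.025,-0.605,0,0,-0.017,16],
    [-0.036,0.025,-0.605,0,0,-0.017,16],
    [-0.036,0.025,-0.605,0,0,-0.017,16],
  ],
  newtons=70,
)

```text
clock: 44.7
eef_pos: [0.4445, -0.1221, -0.0183]
eef_rot: [[0.999, -0.044, 0.004], [-0.044, -0.999, -0.001], [0.004, 0.001, -1.0]]
force: [-0.3, 1.1, 5.7]
gripper_width: 0.0221
```

>>> drive_tool(
  series=[
    [0,0,0.2,0,0,0,16],
    [0,0,0.5,0,0,0,16],
    [0,0,0.7,0,0,0,16],
    [0,0,0.7,0,0,0,16],
    [0,0,0.7,0,0,0,16],
    [0,0,0.7,0,0,0,16],
  ],
)

```text
clock: 45.3
eef_pos: [0.4411, -0.1219, 0.1189]
eef_rot: [[0.999, -0.044, -0.002], [-0.044, -0.999, 0.0], [-0.002, -0.0, -1.0]]
force: [-0.7, -0.3, -2.8]
gripper_width: 0.0221
```

```bash
python3 hand.py tee 314 345 -2.4 e2 12 15 18 21
```

```text
t 45.3 tcp [ 0.4411 -0.1219  0.1189] xaxis [ 0.999 -0.044 -0.002] yaw -2.52 F [-0.7 -0.3 -2.8] w 22.1
h 12.0 tool xy mm [0.1 9.6] th -2.5 world [ 440.8 -131.5] res 0.43
h 15.0 tool xy mm [0.1 7.7] th -2.4 world [ 440.9 -129.6] res 0.441
h 18.0 tool xy mm [0.1 6.5] th -3.2 world [ 440.9 -128.3] res 0.462
h 21.0 tool xy mm [0.9 5.1] th -0.7 world [ 441.8 -127. ] res 0.483
```

View pics/e2.png

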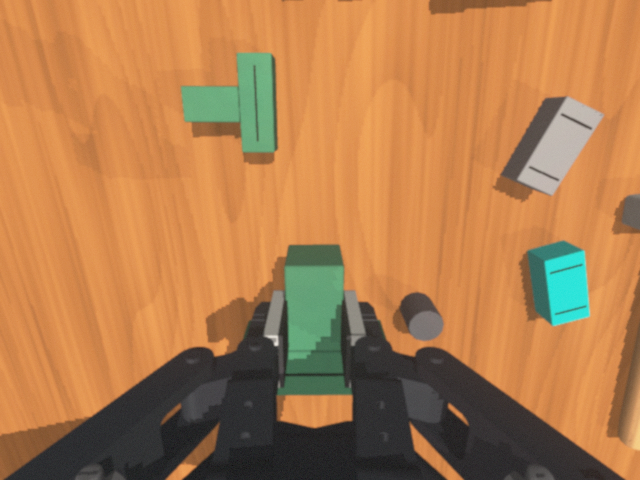

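Run:
```python
from fit import *
from scipy.optimize import least_squares
im=cv2.imread('pics/e2.png'); g=im[:,305:325].astype(float).mean(1)
for a,b in((238,272),(340,400)):
    for r in range(a,b): 
        dd=np.abs(g[r+1]-g[r]).sum()
        if dd>14: print(r,np.round(g[r]),round(dd))
```

```text
242 [ 81. 143. 220.] 18
243 [ 79. 138. 209.] 60
244 [ 77. 122. 167.] 79
245 [ 75. 105. 108.] 35
264 [ 77. 103.  76.] 34
265 [ 88. 118.  83.] 44
266 [103. 139.  92.] 34
341 [111. 151.  90.] 14
348 [104. 141.  86.] 21
349 [ 98. 131.  80.] 38
350 [ 86. 114.  71.] 15
351 [ 80. 107.  68.] 14
352 [ 85. 114.  71.] 17
371 [ 79. 106.  66.] 19
372 [73. 97. 62.] 46
373 [58. 75. 52.] 50
374 [42. 52. 42.] 21
375 [49. 62. 46.] 55
376 [66. 88. 58.] 37
393 [ 81. 109.  75.] 41
394 [ 80. 113. 111.] 75
395 [ 79. 126. 172.] 55
```

Run:
```python
from fit import *
from scipy.optimize import least_squares
m=viewer.camera_model('wrist');T=np.linalg.inv(np.array(m['tool_from_camera']));f=240/np.tan(np.radians(m['fov_y']/2))
def row(y,z): p=T@np.array([0,y,z,1]); return m['cy']+f*p[1]/p[2]
obs=[244.4,265.5,394.8]
F=lambda q:[row(q[0]-.032,-q[1])-obs[0],row(q[0]-.032,-q[1]-.026)-obs[1],row(q[0]+.032,-q[1]-.026)-obs[2]]
r=least_squares(F,[.008,.016],x_scale=.001);print(np.round(r.x*1000,2),r.fun)
```

```text
[ 6.36 16.42] [-0.48783051  0.48749826 -0.08155872]
```

>>> drive_tool(
  series=[
    [0.3,0.6,0,0,0,0.172,16],
    [0.3,0.6,0,0,0,0.172,16],
    [0.3,0.6,0,0,0,0.172,16],
    [0.3,0.6,0,0,0,0.172,16],
    [0.3,0.6,0,0,0,0.172,16],
  ],
)

```text
clock: 45.85
eef_pos: [0.5013, -0.0012, 0.1181]
eef_rot: [[0.999, 0.049, -0.004], [0.049, -0.999, 0.0], [-0.004, -0.001, -1.0]]
force: [0.1, -1.0, -1.9]
gripper_width: 0.0225
```

>>> drive_tool(
  series=[
    [0.3,0.58,0,0,0,0,16],
    [0.3,0.58,-0.1,0,0,0,16],
    [0.3,0.58,-0.3,0,0,0,16],
    [0.3,0.58,-0.3,0,0,0,16],
    [0.3,0.58,-0.3,0,0,0,16],
    [0.3,0.58,-0.3,0,0,0,16],
    [0.3,0.58,-0.3,0,0,0,16],
    [0.3,0.58,-0.3,0,0,0,16],
  ],
)

```text
clock: 46.65
eef_pos: [0.5633, 0.1125, 0.0612]
eef_rot: [[0.999, 0.044, 0.002], [0.044, -0.999, -0.001], [0.002, 0.001, -1.0]]
force: [0.3, 0.2, -1.6]
gripper_width: 0.0221
```

Run:
```python
from fit import *
st();im,c=shot('wrist','e3')
d=im.copy();q=fitcase(im,c,(.5697,.1535,np.radians(2.65)),('square',),dbg=d);print(pk(q,'tee'),pk(q,'square'),pk((.5698,.1537,.0463),'square'))
cv2.imwrite('pics/e3f.png',d)
```

```text
t 46.65 tcp [0.5633 0.1125 0.0612] xaxis [0.999 0.044 0.002] yaw 2.52 F [ 0.3  0.2 -1.6] w 22.1
case [570.07 154.13   2.84] resid 0.042
[0.56615171 0.11188131] [0.47825943 0.1075286 ] [0.47784464 0.10739436]
```

View pics/e3f.png

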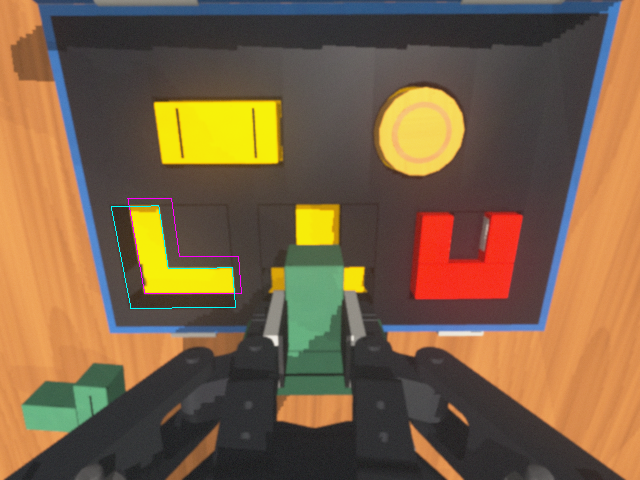

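>>> drive_tool(
  series=[
    [0.008,0.022,-0.08,0,0,0.004,16],
    [0.008,0.022,-0.155,0,0,0.004,16],
    [0.008,0.022,-0.155,0,0,0.004,16],
    [0.008,0.022,-0.155,0,0,0.004,16],
    [0.008,0.022,-0.155,0,0,0.004,16],
    [0.008,0.022,-0.155,0,0,0.004,16],
    [0.008,0.022,-0.155,0,0,0.004,16],
    [0.008,0.022,-0.155,0,0,0.004,16],
  ],
)

```text
clock: 47.5
eef_pos: [0.5644, 0.1185, 0.0292]
eef_rot: [[0.999, 0.048, 0.001], [0.048, -0.999, 0.0], [0.001, 0.0, -1.0]]
force: [-0.9, 1.1, -2.2]
gripper_width: 0.0224
```

>>> drive_tool(
  series=[
    [0,0,-0.03,0,0,0,16],
    [0,0,-0.055,0,0,0,16],
    [0,0,-0.055,0,0,0,16],
    [0,0,-0.055,0,0,0,16],
    [0,0,-0.055,0,0,0,16],
  ],
)

```text
clock: 48.0
eef_pos: [0.5642, 0.1185, 0.0178]
eef_rot: [[0.999, 0.048, 0.0], [0.048, -0.999, 0.0], [0.0, -0.0, -1.0]]
force: [-0.7, 0.1, -1.5]
gripper_width: 0.0223
```

Run:
```python
from fit import *
st();im,c=shot('wrist','e4')
d=im.copy();q=fitcase(im,c,(.5697,.1535,np.radians(2.65)),('square',),dbg=d);print(pk(q,'tee'))
q=(.5699,.1538,.0463)
for z in(.03,.01): cv2.polylines(d,[np.round(proj(c,xf(PK['tee'],q,z))).astype(int)],True,(0,0,255),1)
cv2.imwrite('pics/e4f.png',d)
```

```text
t 48.0 tcp [0.5642 0.1185 0.0178] xaxis [0.999 0.048 0.   ] yaw 2.77 F [-0.7  0.1 -1.5] w 22.3
case [569.86 154.23   2.98] resid 0.042
[0.56605213 0.1119765 ]
```

View pics/e4f.png

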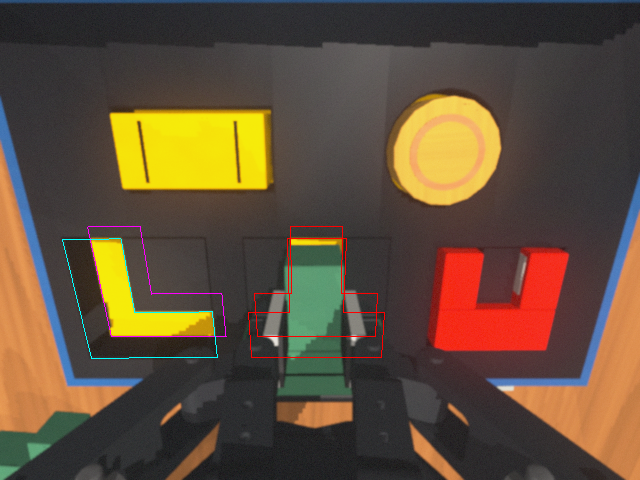

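>>> drive_tool(
  series=[
    [0.005,-0.001,0,0,0,0,16],
    [0.005,-0.001,-0.015,0,0,0,16],
    [0.005,-0.001,-0.03,0,0,0,16],
    [0.005,-0.001,-0.045,0,0,0,16],
    [0.005,-0.001,-0.045,0,0,0,16],
  ],
)

```text
clock: 48.55
eef_pos: [0.5646, 0.1181, 0.0082]
eef_rot: [[0.999, 0.048, -0.001], [0.048, -0.999, -0.0], [-0.001, 0.0, -1.0]]
force: [0.7, 0.5, -1.1]
gripper_width: 0.0222
```

>>> drive_tool(
  series=[
    [0,0,-0.015,0,0,0,16],
    [0,0,-0.03,0,0,0,16],
    [0,0,-0.03,0,0,0,16],
  ],
)

```text
clock: 48.85
eef_pos: [0.5651, 0.1183, 0.0025]
eef_rot: [[0.999, 0.048, -0.0], [0.048, -0.999, 0.0], [-0.0, -0.0, -1.0]]
force: [-0.1, 0.0, -2.4]
gripper_width: 0.0221
```

Run:
```python
from fit import *
st();im,c=shot('wrist','e5')
```

```text
t 48.85 tcp [0.5651 0.1183 0.0025] xaxis [ 0.999  0.048 -0.   ] yaw 2.78 F [-0.1  0.  -2.4] w 22.1
```

View pics/e5.png

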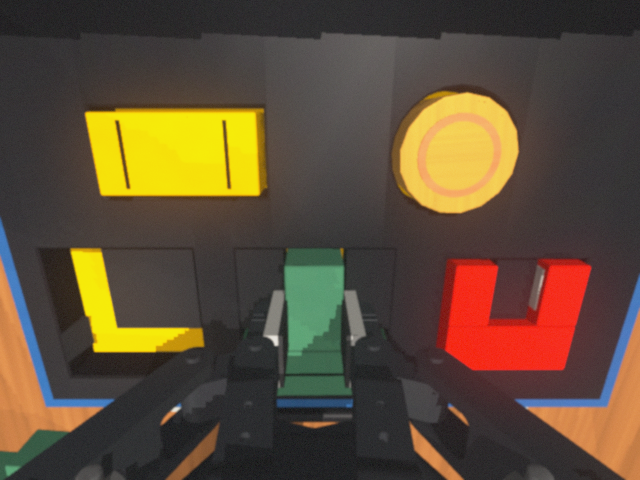

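>>> drive_tool(
  series=[
    [0,0,0,0,0,0,40],
    [0,0,0,0,0,0,40],
    [0,0,0,0,0,0,40],
    [0,0,0.1,0,0,0,40],
    [0,0,0.35,0,0,0,40],
    [0.007,-0.09,0.4,0,0,0,0],
    [0.007,-0.09,0.4,0,0,0,0],
    [0.007,-0.09,0.4,0,0,0,0],
    [0.007,-0.09,0.4,0,0,0,0],
  ],
)

```text
clock: 49.8
eef_pos: [0.5651, 0.1008, 0.0814]
eef_rot: [[0.999, 0.049, -0.003], [0.049, -0.999, 0.0], [-0.003, -0.0, -1.0]]
force: [-0.0, 0.8, -0.3]
gripper_width: -0.0003
```

Run:
```python
from fit import *
st();im,c=shot('wrist','e6')
```

```text
t 49.8 tcp [0.5651 0.1008 0.0814] xaxis [ 0.999  0.049 -0.003] yaw 2.81 F [-0.   0.8 -0.3] w -0.3
```

View pics/e6.png

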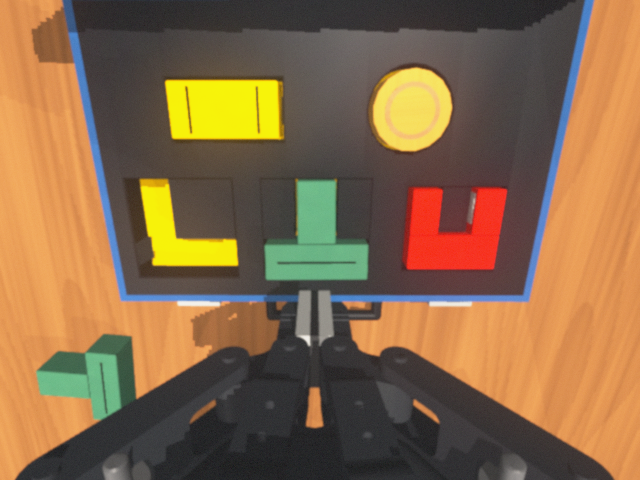

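Tee sits in its pocket, still proud. Press it home.

>>> drive_tool(
  series=[
    [0,0,-0.15,0,0,0,0],
    [0,0,-0.28,0,0,0,0],
    [0,0,-0.32,0,0,0,0],
    [0,0,-0.34,0,0,0,0],
    [0,0,-0.34,0,0,0,0],
  ],
)

```text
clock: 50.35
eef_pos: [0.5665, 0.1008, 0.0147]
eef_rot: [[0.999, 0.049, -0.0], [0.049, -0.999, 0.0], [-0.0, -0.0, -1.0]]
force: [-0.3, -0.3, 0.3]
gripper_width: 0.0001
```

>>> drive_tool(
  series=[
    [0,0,-0.01,0,0,0,0],
    [0,0,-0.02,0,0,0,0],
    [0,0,-0.02,0,0,0,0],
  ],
)

```text
clock: 50.65
eef_pos: [0.5673, 0.1007, 0.0118]
eef_rot: [[0.999, 0.048, 0.002], [0.048, -0.999, 0.0], [0.002, -0.0, -1.0]]
force: [-0.2, 0.4, 3.2]
gripper_width: 0.0001
```

>>> drive_tool(
  series=[
    [0,0,-0.01,0,0,0,0],
    [0,0,-0.015,0,0,0,0],
    [0,0,-0.015,0,0,0,0],
  ],
)

```text
clock: 50.95
eef_pos: [0.5684, 0.1004, 0.009]
eef_rot: [[0.999, 0.048, 0.004], [0.048, -0.999, 0.0], [0.004, -0.0, -1.0]]
force: [1.0, -0.4, 3.8]
gripper_width: 0.0
```

>>> drive_tool(
  series=[
    [0,0,-0.01,0,0,0,0],
    [0,0,-0.015,0,0,0,0],
    [0,0,-0.015,0,0,0,0],
  ],
)

```text
clock: 51.25
eef_pos: [0.5681, 0.0995, 0.0062]
eef_rot: [[0.999, 0.048, 0.003], [0.048, -0.999, -0.001], [0.003, 0.001, -1.0]]
force: [0.5, -2.1, 7.4]
gripper_width: -0.0
```

>>> drive_tool(
  series=[
    [0,0,-0.01,0,0,0,0],
    [0,0,-0.015,0,0,0,0],
    [0,0,-0.015,0,0,0,0],
  ],
)

```text
clock: 51.55
eef_pos: [0.5676, 0.0991, 0.0045]
eef_rot: [[0.999, 0.047, 0.002], [0.047, -0.999, -0.003], [0.002, 0.003, -1.0]]
force: [-4.2, -2.6, 18.8]
gripper_width: 0.0001
```

>>> drive_tool(
  series=[
    [0,0,0.05,0,0,0,0],
    [0,0,0.1,0,0,0,0],
    [-0.005,0.1,0.1,0,0,0,0],
    [-0.005,0.1,0.1,0,0,0,0],
    [-0.005,0.1,0.06,0,0,0,0],
    [-0.005,0.1,0.03,0,0,0,0],
    [-0.005,0.1,0.03,0,0,0,0],
  ],
)

```text
clock: 52.25
eef_pos: [0.5641, 0.1188, 0.0061]
eef_rot: [[0.999, 0.047, -0.003], [0.047, -0.999, -0.001], [-0.003, 0.001, -1.0]]
force: [-0.8, -0.0, 0.7]
gripper_width: 0.0001
```

>>> drive_tool(
  series=[
    [0,0,-0.01,0,0,0,0],
    [0,0,-0.02,0,0,0,0],
    [0,0,-0.02,0,0,0,0],
  ],
)

```text
clock: 52.55
eef_pos: [0.5655, 0.1197, 0.0046]
eef_rot: [[0.999, 0.048, -0.0], [0.048, -0.999, -0.001], [-0.0, 0.001, -1.0]]
force: [-1.3, -1.3, 6.8]
gripper_width: -0.0
```

>>> drive_tool(
  series=[
    [0,0,-0.01,0,0,0,0],
    [0,0,-0.01,0,0,0,0],
  ],
)

```text
clock: 52.75
eef_pos: [0.5656, 0.1197, 0.0045]
eef_rot: [[0.999, 0.048, -0.0], [0.048, -0.999, -0.002], [-0.0, 0.002, -1.0]]
force: [-6.4, -2.4, 18.7]
gripper_width: -0.0
```

>>> drive_tool(
  series=[
    [0,-0.05,0.2,0,0,0,0],
    [0,-0.05,0.4,0,0,0,0],
    [0,-0.05,0.7,0,0,0,0],
    [0,-0.05,0.9,0,0,0,0],
    [0,-0.05,0.9,0,0,0,0],
    [0,-0.05,0.9,0,0,0,0],
  ],
)

```text
clock: 53.35
eef_pos: [0.5664, 0.1103, 0.1833]
eef_rot: [[0.999, 0.048, 0.003], [0.048, -0.999, 0.0], [0.003, 0.0, -1.0]]
force: [-0.4, -0.1, -0.6]
gripper_width: -0.0003
```

Run:
```python
from fit import *
st();im,c=shot('wrist','c1');K,R,p=c
for n in['lid_edge','lid_hinge']:
    for d in models.pinpoint(n,'wrist')[:2]: print(n,round(d['conf'],2),np.round(p+R@np.array(d['at']),4))
im,c=shot('top','c1t');K,R,p=c
for n in['lid_edge','lid_hinge','oilcan','wrench']:
    for d in models.pinpoint(n,'top')[:1]: print(n,round(d['conf'],2),np.round(p+R@np.array(d['at']),4))
im,c=shot('scene','c1s');K,R,p=c
for n in['lid_edge','lid_hinge','oilcan','wrench']:
    for d in models.pinpoint(n,'scene')[:1]: print(n,round(d['conf'],2),np.round(p+R@np.array(d['at']),4))
yh=.0949;s=.155
for th in[1.95,1.9,1.8,1.7,1.6,1.5,1.4,1.2,1.0,.8,.6,.4,.2,.1,0]:
    for ss in(s,):
        y=.095-ss*np.cos(th)+.018*np.sin(th); z=.0305+ss*np.sin(th)+.018*np.cos(th)
        yc=y+.011; w=np.array([.5698-np.sin(.0463)*yc,.1537+np.cos(.0463)*yc]); 
        yk=.095-.19*np.cos(th)+.018*np.sin(th)
        print(th,'tcp',np.round([*w,z-.0313],3),'corner world y',round(.1537+yk,3),'z',round(.0305+.19*np.sin(th)+.018*np.cos(th),3))
```

```text
t 53.35 tcp [0.5664 0.1103 0.1833] xaxis [0.999 0.048 0.003] yaw 2.75 F [-0.4 -0.1 -0.6] w -0.3
lid_hinge 0.84 [0.5647 0.2489 0.0308]
lid_edge 0.85 [0.5625 0.3143 0.1828]
lid_hinge 0.94 [0.565  0.2505 0.0309]
oilcan 0.7 [ 0.3422  0.3451 -0.001 ]
wrench 0.35 [0.5642 0.1113 0.0092]
lid_edge 0.93 [0.5599 0.3179 0.1826]
lid_hinge 0.97 [0.5639 0.2485 0.0323]
oilcan 0.73 [3.461e-01 3.435e-01 2.000e-04]
wrench 0.65 [0.5666 0.1123 0.0137]
1.95 tcp [0.561 0.334 0.137] corner world y 0.336 z 0.2
1.9 tcp [0.562 0.327 0.14 ] corner world y 0.327 z 0.204
1.8 tcp [0.562 0.312 0.146] corner world y 0.309 z 0.211
1.7 tcp [0.563 0.297 0.151] corner world y 0.291 z 0.217
1.6 tcp [0.564 0.282 0.154] corner world y 0.272 z 0.22
1.5 tcp [0.565 0.267 0.155] corner world y 0.253 z 0.221
1.4 tcp [0.565 0.251 0.155] corner world y 0.234 z 0.221
1.2 tcp [0.567 0.22  0.15 ] corner world y 0.197 z 0.214
1.0 tcp [0.568 0.191 0.139] corner world y 0.161 z 0.2
0.8 tcp [0.569 0.165 0.123] corner world y 0.129 z 0.179
0.6 tcp [0.57  0.142 0.102] corner world y 0.102 z 0.153
0.4 tcp [0.571 0.124 0.076] corner world y 0.081 z 0.121
0.2 tcp [0.572 0.111 0.048] corner world y 0.066 z 0.086
0.1 tcp [0.572 0.107 0.033] corner world y 0.061 z 0.067
0 tcp [0.572 0.105 0.017] corner world y 0.059 z 0.048
```

View pics/c1.png

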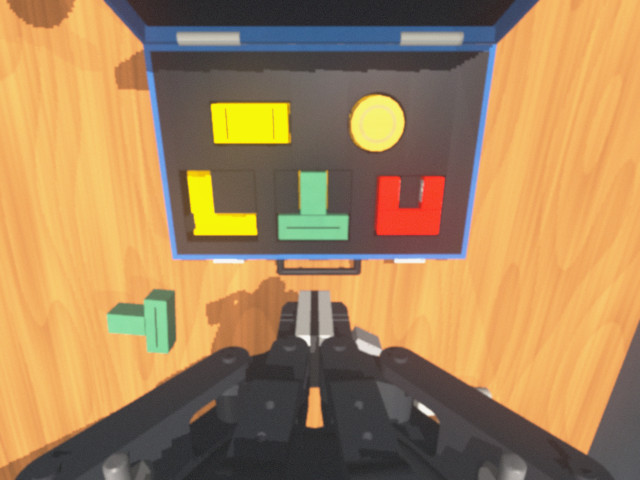

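View pics/c1s.png

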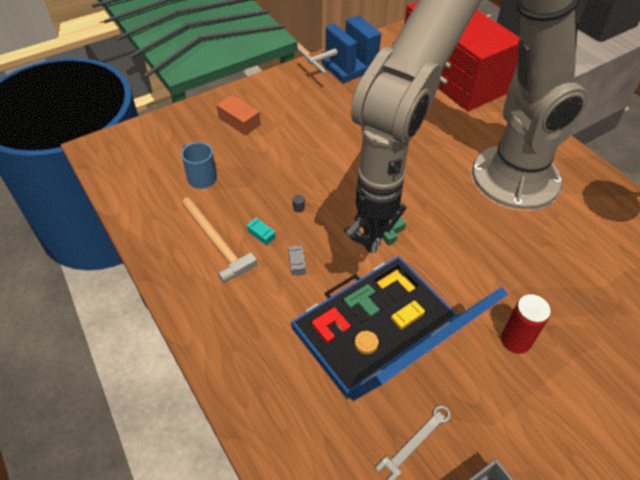

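View pics/c1t.png

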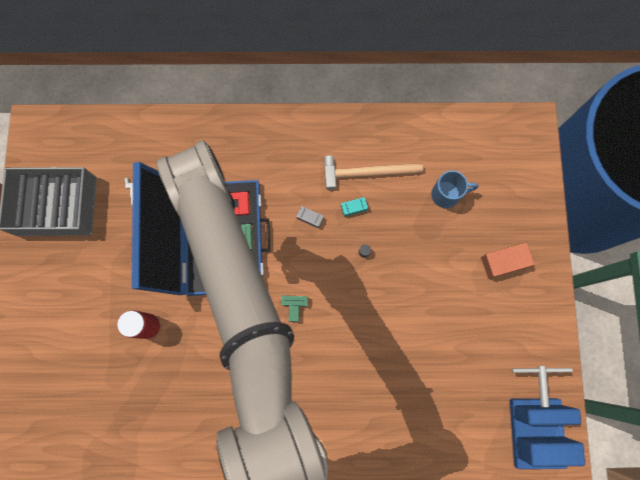

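>>> drive_tool(
  series=[
    [0,0,0.25,0,0,0,0],
    [0,0,0.48,0,0,0,0],
    [-0.01,0.2,0.48,0,0,0,0],
    [-0.01,0.45,0.48,0,0,0,0],
    [-0.01,0.7,0.48,0,0,0,0],
    [-0.01,0.7,0.48,0,0,0,0],
    [-0.01,0.7,0.48,0,0,0,0],
  ],
)

```text
clock: 54.7
eef_pos: [0.5628, 0.2521, 0.2777]
eef_rot: [[0.999, 0.052, -0.0], [0.052, -0.999, 0.0], [-0.0, -0.0, -1.0]]
force: [-0.1, -1.1, -0.4]
gripper_width: -0.0002
```

>>> drive_tool(
  series=[
    [-0.02,0.2,0,0,0,0,0],
    [-0.02,0.4,0,0,0,0,0],
    [-0.02,0.65,0,0,0,0,0],
    [-0.02,0.65,0,0,0,0,0],
    [-0.02,0.65,0,0,0,0,0],
    [-0.02,0.65,0,0,0,0,0],
  ],
)

```text
clock: 55.3
eef_pos: [0.561, 0.3776, 0.2776]
eef_rot: [[0.999, 0.045, 0.001], [0.045, -0.999, -0.002], [0.001, 0.002, -1.0]]
force: [1.4, -0.4, -0.1]
gripper_width: 0.0001
```

Run:
```python
from fit import *
s=st();print(np.round(s['qpos'],0));im,c=shot('wrist','c2');im,c=shot('scene','c2s');st()
```

```text
t 55.3 tcp [0.561  0.3776 0.2776] xaxis [0.999 0.045 0.001] yaw 2.57 F [ 1.4 -0.4 -0.1] w 0.1
[-13.  27. -37.  77.  16.  82. -47.]
t 55.4 tcp [0.5609 0.3776 0.2779] xaxis [0.999 0.045 0.001] yaw 2.55 F [-0.5 -0.1  0. ] w -0.1
```

View pics/c2s.png

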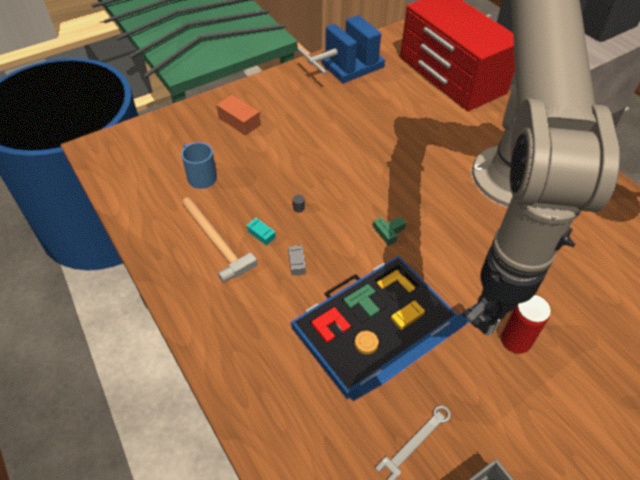

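View pics/c2.png

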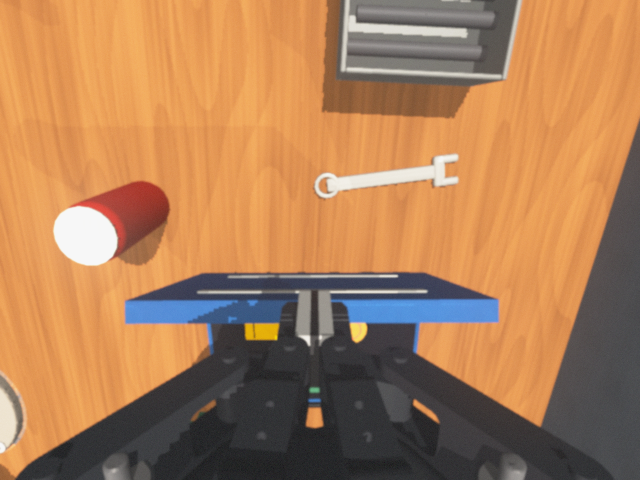

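Run:
```python
from fit import *
s=manip.get_state();c=cam('wrist',s)
for th in(1.85,1.9,1.95,2.0):
    P=[]
    for y,z in((-.19,.018),(-.19,0.),(0,.018)):
        for x in(-.145,.145):
            yy=y*np.cos(th)+z*np.sin(th)+.095; zz=-y*np.sin(th)+z*np.cos(th)+.0305
            P.append([.5698+np.cos(.0463)*x-np.sin(.0463)*yy,.1537+np.sin(.0463)*x+np.cos(.0463)*yy,zz])
    print(th,np.round(proj(c,P)).astype(int).tolist())
```

```text
1.85 [[125, 310], [499, 309], [125, 333], [499, 331], [202, 273], [424, 272]]
1.9 [[125, 297], [499, 296], [125, 321], [499, 319], [202, 273], [423, 272]]
1.95 [[126, 285], [498, 284], [125, 308], [498, 307], [202, 273], [423, 272]]
2.0 [[127, 273], [497, 271], [126, 296], [498, 295], [202, 273], [423, 272]]
```

>>> drive_tool(
  series=[
    [0,0,-0.2,0,0,0,0],
    [0,0,-0.45,0,0,0,0],
    [0,0,-0.64,0,0,0,0],
    [0,0,-0.64,0,0,0,0],
    [0,0,-0.64,0,0,0,0],
    [0,0,-0.64,0,0,0,0],
  ],
)

```text
clock: 56.0
eef_pos: [0.5613, 0.3813, 0.1531]
eef_rot: [[0.999, 0.047, 0.004], [0.047, -0.999, 0.003], [0.004, -0.003, -1.0]]
force: [0.3, -0.2, -0.0]
gripper_width: -0.0
```

>>> drive_tool(
  series=[
    [0,-0.05,0,0,0,0,0],
    [0,-0.1,0,0,0,0,0],
    [0,-0.15,0,0,0,0,0],
    [0,-0.19,0,0,0,0,0],
    [0,-0.22,0,0,0,0,0],
    [0,-0.25,0,0,0,0,0],
    [0,-0.28,0,0,0,0,0],
    [0,-0.28,0,0,0,0,0],
  ],
)

```text
clock: 56.8
eef_pos: [0.56, 0.3264, 0.1515]
eef_rot: [[0.999, 0.049, 0.002], [0.049, -0.999, 0.004], [0.003, -0.004, -1.0]]
force: [0.7, 5.1, 2.7]
gripper_width: 0.0001
```

Run:
```python
from fit import *
s=st();im,c=shot('wrist','c3');im,c=shot('scene','c3s');st()
```

```text
t 56.8 tcp [0.56   0.3264 0.1515] xaxis [0.999 0.049 0.003] yaw 2.81 F [0.7 5.1 2.7] w 0.1
t 56.9 tcp [0.5598 0.3263 0.1509] xaxis [0.999 0.049 0.002] yaw 2.83 F [1.1 5.7 3.3] w 0.3
```

View pics/c3s.png

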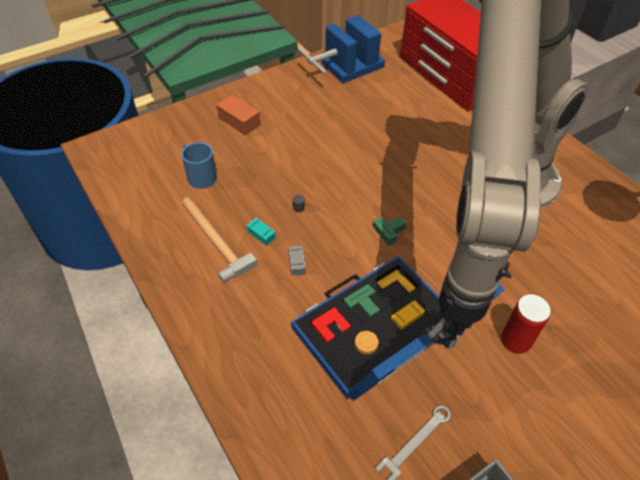

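View pics/c3.png

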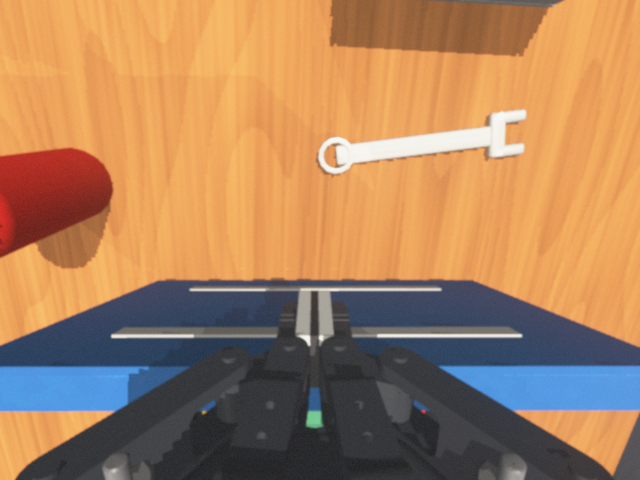

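>>> drive_tool(
  series=[
    [0.003,-0.03,0,0,0,0,0],
    [0.006,-0.06,0,0,0,0,0],
    [0.009,-0.09,0.005,0,0,0,0],
    [0.012,-0.12,0.01,0,0,0,0],
    [0.014,-0.15,0.015,0,0,0,0],
    [0.016,-0.18,0.015,0,0,0,0],
    [0.018,-0.21,0.015,0,0,0,0],
    [0.02,-0.24,0.015,0,0,0,0],
    [0.02,-0.27,0.015,0,0,0,0],
    [0.02,-0.27,0.015,0,0,0,0],
  ],
)

```text
clock: 57.9
eef_pos: [0.5641, 0.2684, 0.1528]
eef_rot: [[0.999, 0.047, 0.0], [0.047, -0.999, -0.002], [0.0, 0.002, -1.0]]
force: [0.4, 1.6, 0.8]
gripper_width: 0.0002
```

Run:
```python
from fit import *
s=st();im,c=shot('wrist','c4');st()
```

```text
t 57.9 tcp [0.5641 0.2684 0.1528] xaxis [0.999 0.047 0.   ] yaw 2.67 F [0.4 1.6 0.8] w 0.2
t 57.95 tcp [0.5639 0.2685 0.1525] xaxis [0.999 0.047 0.   ] yaw 2.7 F [-0.8  0.1 -0. ] w 0.3
```

View pics/c4.png

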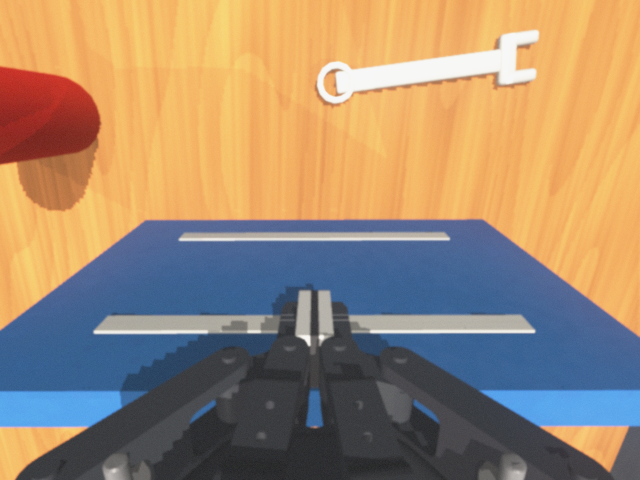

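>>> drive_tool(
  series=[
    [0.002,-0.045,0.007,0,0,0,0],
    [0.004,-0.085,0.007,0,0,0,0],
    [0.006,-0.124,0.004,0,0,0,0],
    [0.008,-0.163,0,0,0,0,0],
    [0.01,-0.2,-0.008,0,0,0,0],
    [0.012,-0.24,-0.018,0,0,0,0],
    [0.014,-0.277,-0.03,0,0,0,0],
    [0.016,-0.315,-0.043,0,0,0,0],
    [0.018,-0.35,-0.058,0,0,0,0],
    [0.02,-0.385,-0.073,0,0,0,0],
    [0.02,-0.385,-0.073,0,0,0,0],
  ],
)

```text
clock: 59.05
eef_pos: [0.5679, 0.1908, 0.1375]
eef_rot: [[0.999, 0.046, -0.0], [0.046, -0.999, -0.002], [-0.0, 0.002, -1.0]]
force: [-0.4, -0.2, -0.5]
gripper_width: -0.0005
```

Run:
```python
from fit import *
s=st();im,c=shot('wrist','c5');im,c=shot('scene','c5s');st()
```

```text
t 59.05 tcp [0.5679 0.1908 0.1375] xaxis [ 0.999  0.046 -0.   ] yaw 2.65 F [-0.4 -0.2 -0.5] w -0.5
t 59.15 tcp [0.5678 0.1919 0.1377] xaxis [0.999 0.047 0.   ] yaw 2.71 F [ 0.2 -0.2 -0.2] w 0.2
```

View pics/c5.png

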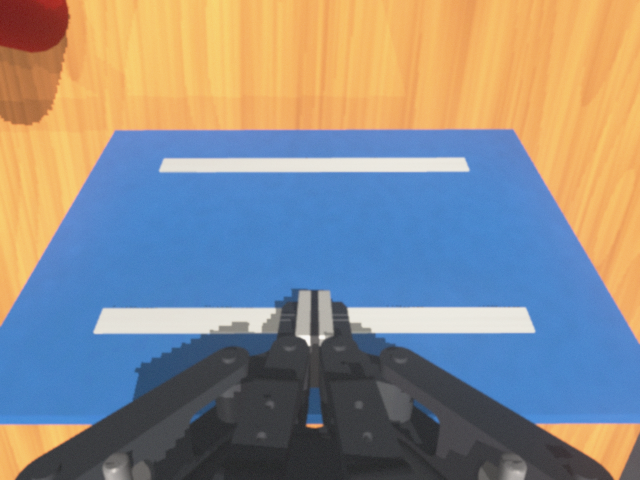

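View pics/c5s.png

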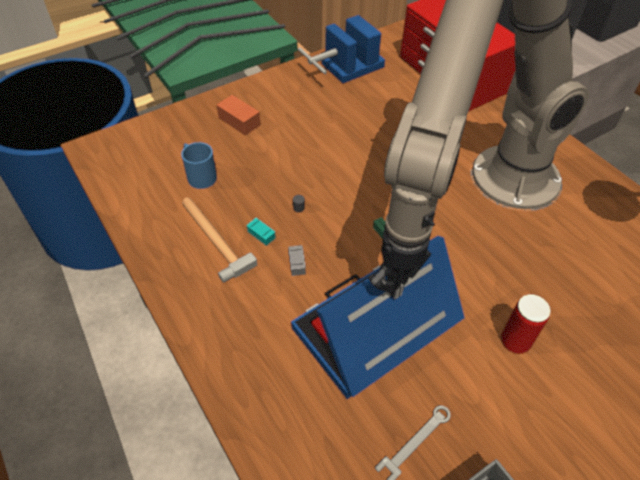

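>>> drive_tool(
  series=[
    [0.001,-0.033,-0.018,0,0,0,0],
    [0.002,-0.065,-0.038,0,0,0,0],
    [0.003,-0.098,-0.058,0,0,0,0],
    [0.004,-0.13,-0.078,0,0,0,0],
    [0.005,-0.16,-0.103,0,0,0,0],
    [0.006,-0.19,-0.13,0,0,0,0],
    [0.007,-0.218,-0.155,0,0,0,0],
    [0.008,-0.245,-0.183,0,0,0,0],
    [0.009,-0.27,-0.213,0,0,0,0],
    [0.01,-0.293,-0.245,0,0,0,0],
    [0.011,-0.315,-0.278,0,0,0,0],
    [0.012,-0.335,-0.313,0,0,0,0],
    [0.013,-0.353,-0.345,0,0,0,0],
    [0.014,-0.37,-0.38,0,0,0,0],
    [0.014,-0.37,-0.38,0,0,0,0],
  ],
)

```text
clock: 60.65
eef_pos: [0.5691, 0.1183, 0.0607]
eef_rot: [[0.999, 0.048, -0.003], [0.048, -0.999, -0.001], [-0.003, 0.001, -1.0]]
force: [-0.2, 0.1, 0.6]
gripper_width: -0.0003
```

Run:
```python
from fit import *
s=st();im,c=shot('scene','c6s');st()
```

```text
t 60.65 tcp [0.5691 0.1183 0.0607] xaxis [ 0.999  0.048 -0.003] yaw 2.73 F [-0.2  0.1  0.6] w -0.3
t 60.7 tcp [0.5692 0.1189 0.0612] xaxis [ 0.999  0.048 -0.002] yaw 2.75 F [ 0.4  0.8 -0.7] w 0.1
```

View pics/c6s.png

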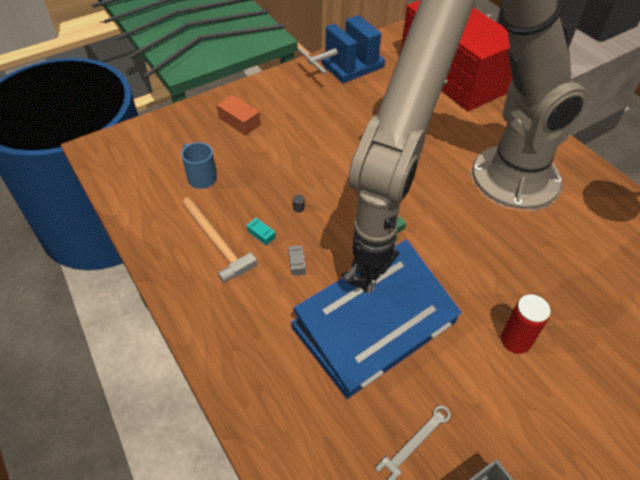

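>>> drive_tool(
  series=[
    [0,-0.01,-0.018,0,0,0,0],
    [0,-0.018,-0.036,0,0,0,0],
    [0,-0.026,-0.054,0,0,0,0],
    [0,-0.032,-0.072,0,0,0,0],
    [0,-0.038,-0.09,0,0,0,0],
    [0,-0.043,-0.108,0,0,0,0],
    [0,-0.048,-0.126,0,0,0,0],
    [0,-0.052,-0.144,0,0,0,0],
    [0,-0.056,-0.162,0,0,0,0],
    [0,-0.058,-0.176,0,0,0,0],
    [0,-0.06,-0.188,0,0,0,0],
    [0,-0.06,-0.2,0,0,0,0],
    [0,-0.06,-0.208,0,0,0,0],
    [0,-0.06,-0.214,0,0,0,0],
    [0,-0.06,-0.22,0,0,0,0],
    [0,-0.06,-0.22,0,0,0,0],
  ],
)

```text
clock: 62.3
eef_pos: [0.5699, 0.1073, 0.018]
eef_rot: [[0.999, 0.048, -0.001], [0.048, -0.999, -0.0], [-0.001, 0.0, -1.0]]
force: [0.1, 0.9, 0.1]
gripper_width: 0.0001
```

>>> drive_tool(
  series=[
    [0,0,-0.01,0,0,0,0],
    [0,0,-0.01,0,0,0,0],
  ],
)

```text
clock: 62.5
eef_pos: [0.5702, 0.1074, 0.0171]
eef_rot: [[0.999, 0.048, -0.0], [0.048, -0.999, -0.001], [-0.0, 0.001, -1.0]]
force: [-1.7, -0.9, 7.3]
gripper_width: -0.0006
```

>>> drive_tool(
  series=[
    [0,0,-0.01,0,0,0,0],
    [0,0,-0.01,0,0,0,0],
  ],
)

```text
clock: 62.7
eef_pos: [0.5702, 0.1074, 0.017]
eef_rot: [[0.999, 0.048, -0.0], [0.048, -0.999, -0.002], [-0.0, 0.002, -1.0]]
force: [-6.6, -2.2, 20.8]
gripper_width: 0.0003
```

>>> drive_tool(
  series=[
    [0,0,0.05,0,0,0,0],
    [0,0,0.2,0,0,0,0],
    [0,0,0.45,0,0,0,0],
    [0,0,0.7,0,0,0,0],
    [0,0,0.9,0,0,0,0],
    [0,0,0.9,0,0,0,0],
    [0,-0.2,0.9,0,0,0,0],
    [0,-0.45,0.9,0,0,0,0],
    [0,-0.7,0.9,0,0,0,0],
    [0,-0.7,0.9,0,0,0,0],
  ],
)

```text
clock: 63.7
eef_pos: [0.5693, -0.0431, 0.1927]
eef_rot: [[0.999, 0.035, -0.003], [0.035, -0.999, -0.005], [-0.003, 0.005, -1.0]]
force: [-0.3, -0.1, -0.3]
gripper_width: -0.0001
```

Run:
```python
from fit import *
s=st();im,c=shot('wrist','f1');
im,c=shot('scene','f1s');K,R,p=c
for n in['lid_edge','lid_hinge']:
    for d in models.pinpoint(n,'scene')[:1]: print(n,round(d['conf'],2),np.round(p+R@np.array(d['at']),4))
def L(th):
    P=[]
    for x in(-.145,.145):
        for y,z in((-.19,.018),(-.19,0.)):
            yy=y*np.cos(th)+z*np.sin(th)+.095; zz=-y*np.sin(th)+z*np.cos(th)+.0305
            P.append([.5698+np.cos(.0463)*x-np.sin(.0463)*yy,.1537+np.sin(.0463)*x+np.cos(.0463)*yy,zz])
    return np.round(proj(c,P),1).tolist()
print(L(0),L(.03))
cv2.imwrite('pics/f1sc.png',cv2.resize(im[220:420,260:500],None,fx=3,fy=3,interpolation=cv2.INTER_CUBIC)); shot('top','f1t')
```

```text
t 63.7 tcp [ 0.5693 -0.0431  0.1927] xaxis [ 0.999  0.035 -0.003] yaw 2.01 F [-0.3 -0.1 -0.3] w -0.1
lid_edge 0.69 [ 0.6864 -0.4263 -0.0047]
lid_hinge 0.62 [0.5639 0.244  0.0312]
[[399.3, 249.6], [398.3, 254.5], [290.2, 315.8], [290.5, 320.3]] [[399.8, 248.3], [398.7, 253.0], [290.3, 314.5], [290.4, 318.9]]
```

View pics/f1sc.png

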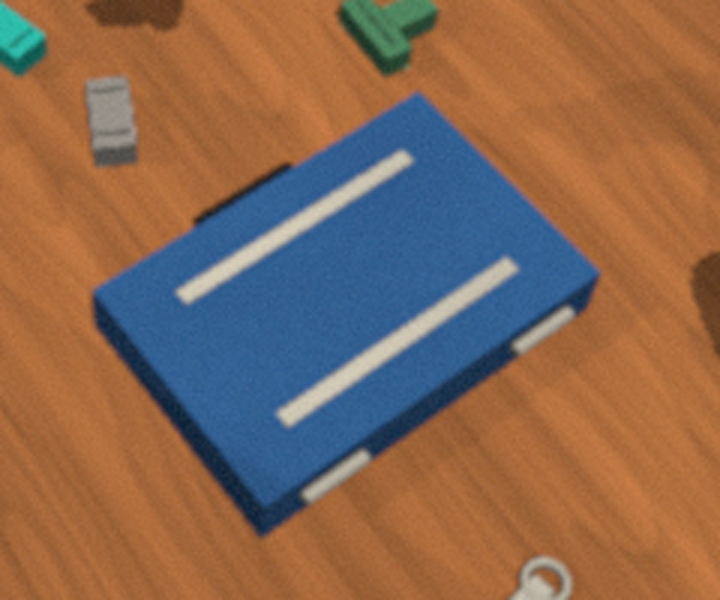

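View pics/f1s.png

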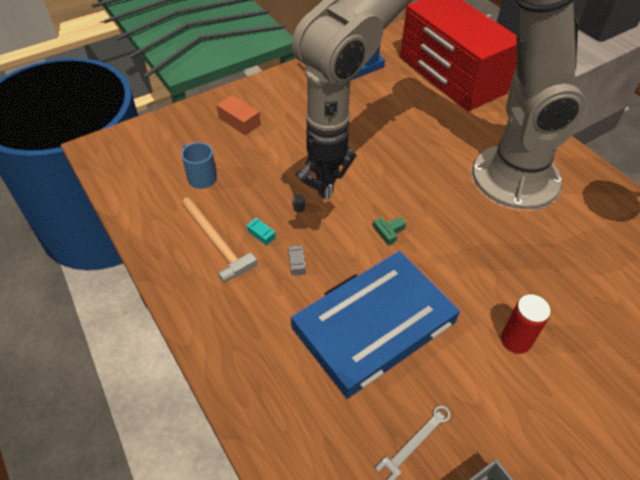

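View pics/f1.png

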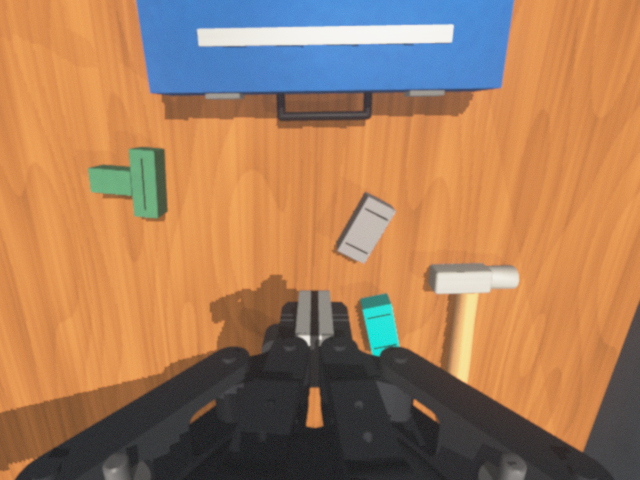

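```bash
python3 -c "
from h import *
st(); print(manip.job_done())"
```

```text
t 63.95 tcp [ 0.5701 -0.0305  0.1939] xaxis [ 0.999  0.051 -0.   ] yaw 2.95 F [0.5 0.2 0.5] w -0.0
the job is handed in; nothing more can be done
None
```

I put the block, disc, snap and tee into their own pockets and pressed each one home. For the tee I took the one farthest to the robot's right. No square gauge was on the bench, so its pocket stayed empty. I then eased the lid shut by its outer face, drew the arm clear, and handed in at about 64 s.

**Gauges:** Each press stopped at the height expected for a gauge on the pocket floor (top at 36 mm) and held there at 17–21 N. The tee was checked at both its crossbar and its stem.

**Lid:** It stopped firm at 20 N with its outer face at about 48.3 mm; fully shut should be 48.5 mm. The last scene picture matches a shut lid to within about 2 px.

**Other things on the bench:** The look-alikes and the listed bystanders looked unmoved in the last pictures.

**Checks that failed or disagreed:**
- **Tool height:** the reported TCP is about 31 mm beyond the real fingertips. My first grasp at the block closed above it without moving it. I then touched the bench to measure the offset and used it from there on.
- **First position fits:** the fits from the first high wrist picture were up to about 4 mm off, so I measured each gauge again up close before grasping.
- **Last network report:** it placed `lid_edge` near the mug, which was plainly wrong, so I ignored it.

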